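# Check the feeds with the contact thermometer and pack the caddy

### The arm

A 6-joint arm with a two-finger parallel gripper is mounted at the origin on the work surface. World frame = base frame: x ahead of the robot, y to its left, z up, the work surface at z = 0. Lengths are in m, angles in rad, forces in N, time in s.
With the tool pointing down it reaches from about 0.35 to 0.85 m from the base axis. Payload 8.1 kg.
Tool frame: the origin (TCP) lies on the centre line of the jaws, within the pads' length; the fingertips stand 11 mm ahead of it and the grasp point (between the pads) lies 8 mm behind it (tip_reach is the z of the fingertips in the tool frame, in m); z points along the fingers, y is the direction in which the jaws open and shut (so a half turn about z gives the same grasp; the last joint's range is limited). The gripper opens to 93 mm and grips with 3 to 60 N. Pads are 15 mm wide; open, the fingers measure 128 mm over their backs; the gripper's body (75 mm by 188 mm) begins 65 mm behind the grasp point.
Start: joints at [-1.188, 0.13, 1.488, -0, 1.523, -0.085], TCP at [0.271, -0.536, 0.23] pointing down, gripper open.
Joint ranges: [-2.96, 2.96], [-0.89, 2.26], [0.02, 2.5], [-1.34, 4.48], [0, 2.73], [-2.66, 2.66]. Speed limits (rad/s): [2.39, 2.39, 2.79, 3.14, 3.14, 3.14].

### API

Orientations are given as a rotation vector (axis times angle).
In Python, from plant import read_state, read_camera, camera_params, close_job, silhouettes, tip_of, tip_reach gives the robot as it stands.
- The arm moves only by the shell command python3 -m creep 'ROWS' [FORCE]. ROWS is JSON, a list of rows, each a list of 5 numbers: the shift along the tool's x, y, z in m, then the turn about the tool's z in rad, then the closure in counts, from 0 (fully open) to 255 (shut). In form: [[dx, dy, dz, twist, gripper], ...]. A call has 1 to 12 rows; each row shifts and turns the commanded pose from where the row before left it, along the tool's axes as they then stand; what a row does not reach is not made up. A row lasts 1/12 s, in which the tool goes at most 41.7 mm and 7.16 degrees, less where a joint would pass 70% of its speed; a pose out of reach is approached as far as the arm can. A call is refused whole if a number of a shift passes 0.0417 or a number of a turn 0.125, either way. A call with a gripper value outside its range is refused whole. The fingers move at their own pace and stop on an object; FORCE is the grip in N (left out, the last holds). Time passes only in rows, so rows that do not move let the fingers close. It gives the time, the measured TCP pose, the force and the opening at its end, in the units of the state.
- read_state(): the state, without advancing time (a new reading comes with each control period).
- read_camera(name): name is "scene" or "top" or "wrist"; returns the picture (384x512x3 uint8, red, green, blue); there is no depth.
- camera_params(name): a dict with "fov_y" (degrees; the focal length in pixels is half the picture's height over the tangent of half this angle, whatever the lens; pixels are square), "cx", "cy" (the principal point, pixels), "k1" (the pictures are not rectified: a ray, as slopes to the right and down, at radius r is drawn at 1 + k1 r^2 times it, then the intrinsics apply), "position" and "rotation" of the camera in the world. Camera axes: x right, y down, z forward; pixel columns grow to the right and rows downward; lengths in m; the calibration is good to about 2 mm. A picture is of the moment at which its call begins: read the wrist's pose just before it. camera_params takes no time and is no camera call; for the wrist camera it gives the pose at the moment of the call.
- close_job(): hands the job in, once; it reports no verdict.
Trained networks look in the newest picture that a camera, given by its name, has taken for a name from the list of things; names that differ only in an ending like _2 or _b are one class to them, and where a whole thing is asked for, a point or a joint stands for the part that bears it (a point fixed in the world has none). Each returns a list of dicts, best first, with "confidence" (0 to 1); they miss things now and then, are a little off and sometimes report something else, mostly with a low value. They report only what shows in the picture. A call takes as long as a camera call. They do not tell look-alikes from the thing itself.
- silhouettes(camera, query): "region" (384x512 bool, what is visible of it) and "pixel" ([column, row] in pixels, amid what is visible of it).
- tip_of(camera, query): "pixel" ([column, row] in pixels: a listed point, or the origin of a listed thing).
The state is a dict: "t": time; "q": joint angles; "dq": joint speeds; "joint_torque": joint torques, N m; "tool_pos": TCP position; "orientation": TCP orientation; "force": force on the tool from outside, world axes, zero at the start; "wrist_torque": the same for the moment, N m; "opening": finger opening in m.
Only numpy, scipy, OpenCV 4.12 (cv2) and the standard library are available. Lean on these libraries where they do the work, as an engineer would, in place of code of your own. Each camera call takes 0.05 s, during which the arm holds its last target.

### The job

Take the contact thermometer from its hanger and touch its sprung tip first on the steel check stud of the bottle warmer, then on the steel dot in the lid of each food container standing on the shelf (there are three or four out of bottle, canister, jar and tub), going from the tallest to the shortest; each time press lightly until the tip gives a few millimetres and stay for half a second. Then hang the thermometer back upright in its hanger and let go of it, and only after that pack all the containers upright, side by side, on the floor of the plywood caddy. Do not knock over the tumbler, and leave it and the teether where they are.

Things in the scene. Friction and masses are not known exactly. Their poses are not given: they have to be found in the camera images.
- thermometer: contact thermometer hanging upright in the hanger, 191 mm long. Origin: centre of the underside of its round collar (54 mm across, 8 mm thick); z runs up the handle. Above the collar a square white handle 28 x 28 mm, from z = 8 to 86 mm, sides along x and y; below the collar a round stem 12 mm thick down to z = -85 mm, then the sprung tip
- tip: sprung round steel tip (ball 10 mm across) at the lower end of the thermometer; origin at its very end, 105 mm below the collar when free. It gives up to 12 mm upward along the stem, at 1 to 4.5 N
- hanger: fixed chrome hanger on a white foot; origin under the foot. At 135 mm height two level tines (10 mm wide, 26 mm apart, 18 mm either side of its x axis) run along its x axis from a rear post (x = +55 mm) to the open end at x = -41 mm; each tine end has a lip 8 mm higher, at x = -35 to -41 mm. Its foot reaches up to 14 mm
- hanger_rest (a point): point midway between the tines at the height of their tops, where the middle of the collar underside rests
- warmer: fixed peach bottle warmer, origin on the shelf: a round body (130 mm across, 150 mm tall, centre at x = +35 mm) behind a low deck 45 mm high towards -x (to x = -130 mm, 110 mm wide); on the deck a small toggle switch at y = -30 mm (leave it) and the check stud
- stud (a point): top centre of the round steel check stud, 20 mm across, 5 mm tall, on the low deck of the warmer
- caddy: fixed open plywood caddy; origin under its centre; long along its x axis: 276 x 84 x 50 mm outside, walls 5 mm thick, inside 266 x 74 mm
- caddy_in (a point): centre of the inner floor of the caddy, same axes as the caddy
- tumbler: glass tumbler, 72 mm across, 100 mm tall, origin under its centre; leave it
- teether: green silicone teething ring lying flat, 80 mm across, 14 mm high; leave it
- bottle: closed feeding bottle of cloudy polypropylene with a white cap: round, 60 mm across, 136 mm tall in all; the cap (the top 44 mm) is straight and 54 mm across; origin at the centre of its underside, z up. None when absent
- bottle_dot (a point): centre of the steel dot (18 mm across) in the middle of the lid of the bottle, at the very top
- canister: square cream canister with a wooden lid, 58 x 58 mm, 122 mm tall in all, straight sides along its x and y; origin at the centre of its underside, z up. None when absent
- canister_dot (a point): centre of the steel dot (18 mm across) in the middle of the lid of the canister, at the very top
- jar: round glass jar of cream-coloured food with a metal lid, 62 mm across, 109 mm tall in all; origin at the centre of its underside, z up. None when absent
- jar_dot (a point): centre of the steel dot (18 mm across) in the middle of the lid of the jar, at the very top
- tub: round white tub with a green lid, 66 mm across, 96 mm tall in all, the shortest; origin at the centre of its underside, z up. None when absent
- tub_dot (a point): centre of the steel dot (18 mm across) in the middle of the lid of the tub, at the very top
Not all that is in view belongs to the job. What is shaped like the bottle but pink or yellow is not meant.

How it is judged:
On the way, in this order (a step that is already met when the one before it is completed fails the run):
1. The thermometer tip rests on the check stud of the warmer (distance between tip and stud below 0.009 m and contact force between tip and warmer above 0.4 N), for 0.3 s.
2. The tip rests on the dot of the bottle (if present) (distance between tip and bottle_dot below 0.009 m and contact force between tip and bottle above 0.4 N), for 0.3 s.
3. The tip rests on the dot of the canister (if present) (distance between tip and canister_dot below 0.009 m and contact force between tip and canister above 0.4 N), for 0.3 s.
4. The tip rests on the dot of the jar (if present) (distance between tip and jar_dot below 0.009 m and contact force between tip and jar above 0.4 N), for 0.3 s.
5. The tip rests on the dot of the tub (if present) (distance between tip and tub_dot below 0.009 m and contact force between tip and tub above 0.4 N), for 0.3 s.
6. The thermometer hangs in its hanger again, let go (horizontal distance between thermometer and hanger_rest below 0.022 m and z of thermometer in the frame of hanger_rest between -0.005 and 0.005 m and angle between thermometer's own z axis and vertical below 0.12 rad and contact force between the fingers and thermometer below 0.1 N), for 0.3 s.
7. All containers present stand in the caddy (x of bottle in the frame of caddy_in between -0.11 and 0.11 m and y of bottle in the frame of caddy_in between -0.02 and 0.02 m and z of each of bottle, canister, jar, tub in the frame of caddy_in below 0.006 m and angle between each of bottle, canister, jar, tub's own z axis and vertical below 0.1 rad and x of canister in the frame of caddy_in between -0.11 and 0.11 m and y of canister in the frame of caddy_in between -0.02 and 0.02 m and x of jar in the frame of caddy_in between -0.11 and 0.11 m and y of jar in the frame of caddy_in between -0.02 and 0.02 m and x of tub in the frame of caddy_in between -0.11 and 0.11 m and y of tub in the frame of caddy_in between -0.02 and 0.02 m), for 0.2 s.
At the end, for the whole second after the job is handed in: Thermometer hung upright (0.12 rad) on both tines, within 22 mm of the rest point, 5 mm in height; each container present upright (0.1 rad), on the caddy floor (6 mm), within 110 mm along and 20 mm across of its centre, still, released; tumbler and teether moved under 60 mm (all of step 6 and all of step 7 and contact force between the fingers and bottle below 0.1 N and contact force between the fingers and canister below 0.1 N and contact force between the fingers and jar below 0.1 N and contact force between the fingers and tub below 0.1 N and linear speed of each of bottle, canister, jar, tub below 0.02 m/s and distance of each of tumbler, teether from where it was at the start of the episode below 0.06 m); the robot touches nothing.
It fails at once if The tip is pressed hard (over 15 N) on a container or the warmer (contact force between tip and bottle above 15 N or contact force between tip and canister above 15 N or contact force between tip and jar above 15 N or contact force between tip and tub above 15 N or contact force between tip and warmer above 15 N).
It fails at once if The tumbler is knocked over (angle between tumbler's own z axis and vertical above 0.6 rad).
Of bottle, canister, jar, tub only 3 to 4 are there at a start; the rules pass over those that are not, and their reading is None.
At some moment in a run one of bottle, canister, jar, tub may be knocked a few centimetres aside while the robot is not near it.
It also fails if it takes over 210 s, if anything falls off the work surface, if the arm or the gripper's body presses on something with over 40 N, if the wrist force passes 120 N, or if a joint passes its speed limit or range.

## Working session

There is one attempt and no reset: what is moved stays moved. The work goes in short steps, Python scripts to look and compute and a shell command to move; the robot and the scene stay as the last step left them, time stands still between calls to the robot, and variables do not carry over. Pictures are saved under pics/ and viewed, and the job is handed in when it is done.

```bash
ls; mkdir -p pics
python3 - <<'E'
from plant import *
import cv2
s=read_state(); print(s)
for c in ["scene","top","wrist"]:
    im=read_camera(c); cv2.imwrite(f"pics/{c}0.png",im[:,:,::-1]); print(c,camera_params(c))
E
```

```text
pics
{'t': 0.0, 'q': array([-1.18841072e+00,  1.31154074e-01,  1.48928253e+00,  3.92624896e-05,
        1.52298910e+00, -8.53890458e-02]), 'dq': array([ 0.00052443, -0.0016002 , -0.00021493, -0.00086171, -0.00105331,
        0.0006133 ]), 'joint_torque': array([-3.50173323e-03, -5.59843755e+01, -4.91765034e+01,  7.63827679e-02,
        3.52920243e-02, -1.36303606e-04]), 'tool_pos': array([ 0.27037414, -0.53501457,  0.22858988]), 'orientation': array([-3.05428744e+00, -7.27673439e-01,  3.64877107e-04]), 'force': array([ 0.10579961,  0.35534079, -0.3172791 ]), 'wrist_torque': array([0.00822889, 0.00647007, 0.04017243]), 'opening': 0.0927774358341773}
scene {'fov_y': 53.88049003223064, 'cx': 259.3018926921123, 'cy': 197.93345349272985, 'k1': -0.008215955377987935, 'position': array([ 0.95623911, -0.56880867,  0.77790312]), 'rotation': array([-2.21795015, -0.74887956,  0.31522572])}
top {'fov_y': 55.857136060800535, 'cx': 251.49176762184265, 'cy': 184.0919300142248, 'k1': 0.01366066145351902, 'position': array([3.46963995e-01, 5.19282665e-04, 1.08868007e+00]), 'rotation': array([-2.09978892,  2.12989514, -0.14964497])}
wrist {'fov_y': 65.71637239834256, 'cx': 254.03158856425955, 'cy': 191.45329328499952, 'k1': -0.07418549693240359, 'position': array([ 0.3366102 , -0.5026828 ,  0.38287481]), 'rotation': array([ 2.47335088, -1.51977195, -0.2114322 ])}
```

View pics/scene0.png

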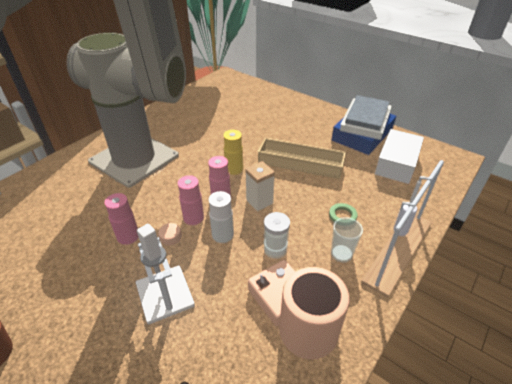

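View pics/top0.png

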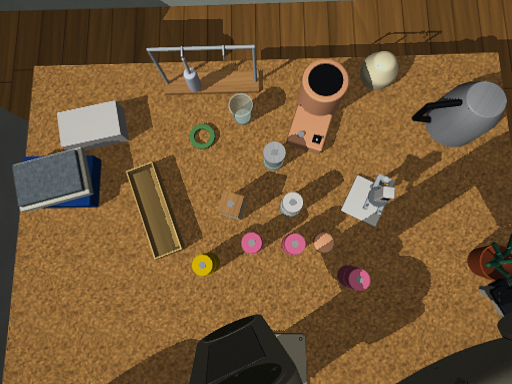

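View pics/wrist0.png

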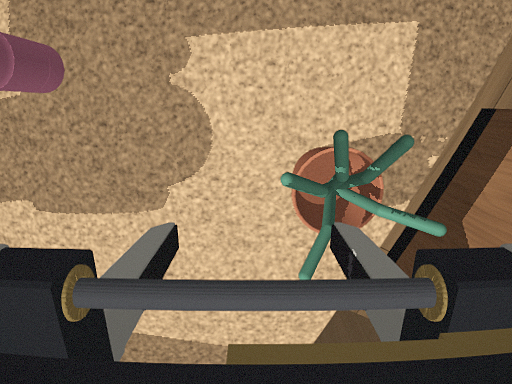

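The scene picture shows a bottle (220,217), a canister (260,187), a jar (276,235) and the hanger (163,285). There is no green-lidded tub. In the top picture these are at (292,203), (231,204), (274,155) and (378,192), with the caddy at (155,210). Next I'll triangulate them.

```bash
cat > h.py <<'E'
from plant import *
import numpy as np, cv2
from scipy.spatial.transform import Rotation as R
from scipy.optimize import least_squares
def K(p):
    f=192/np.tan(np.radians(p['fov_y'])/2); return np.array([[f,0,p['cx']],[0,f,p['cy']],[0,0,1]]),np.array([p['k1'],0,0,0,0.])
def proj(p,X):
    X=np.atleast_2d(np.asarray(X,float)); Rm=R.from_rotvec(p['rotation']).as_matrix()
    c=(X-p['position'])@Rm; k,d=K(p)
    xy=c[:,:2]/c[:,2:]; r2=(xy**2).sum(1,keepdims=True); xy=xy*(1+p['k1']*r2)
    return xy*k[0,0]+[p['cx'],p['cy']]
def ray(p,px):
    k,d=K(p); u=cv2.undistortPoints(np.array([[px]],float),k,d)[0,0]
    v=R.from_rotvec(p['rotation']).apply([u[0],u[1],1]); return p['position'],v
def onz(p,px,z):
    o,v=ray(p,px); return o+v*(z-o[2])/v[2]
def tri(obs):
    A=np.zeros((3,3));b=np.zeros(3)
    for p,px in obs:
        o,v=ray(p,px); v=v/np.linalg.norm(v); M=np.eye(3)-np.outer(v,v); A+=M;b+=M@o
    X=np.linalg.solve(A,b); return X,[np.round(proj(p,X)[0]-px,1) for p,px in obs]
E
python3 - <<'E'
from h import *
names="thermometer tip hanger hanger_rest warmer stud caddy caddy_in tumbler teether bottle bottle_dot canister canister_dot jar jar_dot tub tub_dot".split()
P={c:camera_params(c) for c in("scene","top")}
for n in names:
    o={c:tip_of(c,n) for c in P}
    print(n,{c:[(np.round(d['pixel']).tolist(),round(d['confidence'],2)) for d in v[:3]] for c,v in o.items()})
    if all(o.values()):
        X,e=tri([(P[c],o[c][0]['pixel']) for c in P]); print('    ',X.round(4),e)
print(read_state()['t'])
E
```

```text
thermometer {'scene': [([154.0, 258.0], 0.66)], 'top': [([379.0, 196.0], 0.62)]}
     [ 0.478  -0.3018  0.1335] [array([-1. ,  0.1]), array([-0.7, -0.5])]
tip {'scene': [], 'top': [([272.0, 162.0], 0.74)]}
hanger {'scene': [([164.0, 292.0], 0.73)], 'top': [([362.0, 199.0], 0.96)]}
     [ 0.4834 -0.2973  0.0072] [array([ 1.8, -0.2]), array([1.2, 0.8])]
hanger_rest {'scene': [([150.0, 258.0], 0.92), ([341.0, 217.0], 0.38)], 'top': [([381.0, 198.0], 0.58)]}
     [ 0.4717 -0.3066  0.1335] [array([-0.2,  0. ]), array([-0.1, -0.1])]
warmer {'scene': [([299.0, 318.0], 0.91)], 'top': [([314.0, 114.0], 0.96)]}
     [ 0.7636 -0.1607 -0.0029] [array([-1.8,  0.3]), array([-0.9, -1. ])]
stud {'scene': [([280.0, 272.0], 0.58)], 'top': [([300.0, 129.0], 0.76), ([380.0, 198.0], 0.44)]}
     [ 0.6872 -0.1144  0.0589] [array([ 2.7, -0.5]), array([1.5, 1.6])]
caddy {'scene': [([302.0, 166.0], 0.74)], 'top': [([158.0, 210.0], 0.87)]}
     [ 0.4677  0.3252 -0.0096] [array([-0.6,  0.2]), array([-0.5, -0.5])]
caddy_in {'scene': [([299.0, 165.0], 0.66)], 'top': [([160.0, 208.0], 0.65)]}
     [0.4674 0.3141 
[... 970 characters left out ...]
.4578  0.0947 -0.0121] [array([-0.2,  0. ]), array([-0.1, -0.1])]
canister_dot {'scene': [([260.0, 173.0], 0.57)], 'top': [([230.0, 202.0], 0.56)]}
     [0.4696 0.0908 0.1125] [array([ 0.4, -0.1]), array([0.3, 0.3])]
jar {'scene': [], 'top': [([272.0, 160.0], 0.63)]}
jar_dot {'scene': [([278.0, 219.0], 0.68)], 'top': [([276.0, 155.0], 0.71)]}
     [ 0.6055 -0.0329  0.1113] [array([-3.2,  0.6]), array([-1.9, -2.1])]
tub {'scene': [], 'top': [([204.0, 136.0], 0.63), ([272.0, 160.0], 0.53), ([292.0, 202.0], 0.5)]}
tub_dot {'scene': [([345.0, 215.0], 0.28), ([221.0, 233.0], 0.22)], 'top': [([232.0, 202.0], 0.61)]}
     [ 0.5916  0.1531 -0.0284] [array([-39.4,  -0.8]), array([-17. , -32.2])]
1.95
```

Run:
```python
import cv2
a=cv2.imread('pics/scene0.png'); b=cv2.imread('pics/top0.png')
cv2.imwrite('pics/z1.png',cv2.resize(a[120:360,100:370],None,fx=2.9,fy=2.5,interpolation=2)[:600,:800])
cv2.imwrite('pics/z2.png',cv2.resize(b[90:290,210:410],None,fx=3,fy=3,interpolation=2))
```

```text
(no output)
```

View pics/z1.png

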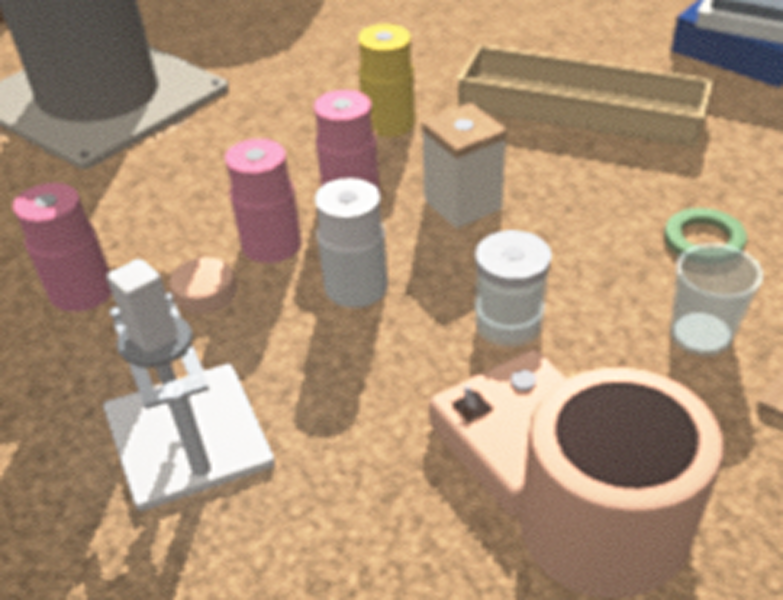

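View pics/z2.png

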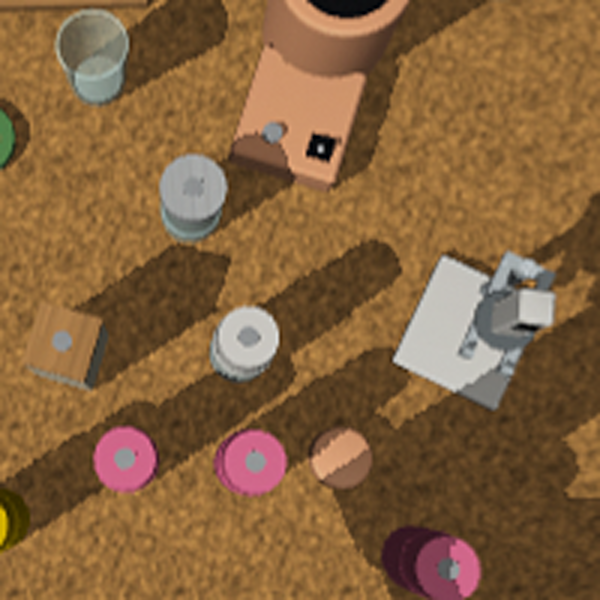

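Run:
```python
from h import *
p=camera_params('top')
z=lambda u,v:(210+u/3-.33,90+v/3-.33)
c=[onz(p,z(*q),.014) for q in[(443,255),(394,360),(497,410)]]
for q in c: print('foot',q.round(4))
d=c[1]-c[0];print('-x yaw',np.degrees(np.arctan2(d[1],d[0])),np.linalg.norm(d)); d=c[2]-c[1];print(np.degrees(np.arctan2(d[1],d[0])),np.linalg.norm(d))
for q in[(465,350),(510,365)]: print('tine end',onz(p,z(*q),.143).round(4))
for q in[(517,290),(553,290),(553,325),(515,325)]: print('handle top',onz(p,z(*q),.221).round(4))
s=read_state(); print(R.from_rotvec(s['orientation']).as_matrix().round(3)); print(camera_params('wrist')['position']-s['tool_pos'])
# wrist cam in tool frame
T=R.from_rotvec(s['orientation']); w=camera_params('wrist'); print(T.inv().apply(w['position']-s['tool_pos']),(T.inv()*R.from_rotvec(w['rotation'])).as_matrix().round(3))
```

```text
foot [ 0.5599 -0.282   0.014 ]
foot [ 0.4556 -0.2279  0.014 ]
foot [ 0.4055 -0.3243  0.014 ]
-x yaw 152.5965559672125 0.1175233111231206
-117.44807826914641 0.10866706468568578
tine end [ 0.4503 -0.2617  0.143 ]
tine end [ 0.4368 -0.2991  0.143 ]
handle top [ 0.4893 -0.2842  0.221 ]
handle top [ 0.4888 -0.3125  0.221 ]
handle top [ 0.4607 -0.3103  0.221 ]
handle top [ 0.4612 -0.2806  0.221 ]
[[ 0.893  0.451 -0.   ]
 [ 0.451 -0.893  0.   ]
 [-0.    -0.    -1.   ]]
[0.06611576 0.03265019 0.15402721]
[ 0.07373322  0.00066662 -0.15402817] [[ 0.001 -0.963 -0.269]
 [ 1.     0.001 -0.001]
 [ 0.001 -0.269  0.963]]
```

```bash
cat >> h.py <<'E'
def st():
    s=read_state(); T=R.from_rotvec(s['orientation']); x=T.as_matrix()[:,0]
    return s,T,np.degrees(np.arctan2(x[1],x[0]))
def to(x,y,z,yaw=None):
    s,T,yw=st(); d=np.array([x,y,z])-s['tool_pos']
    tw=0
    if yaw is not None: tw=-(yaw-yw+180)%360-180
    tw=0 if yaw is None else -((yaw-yw+180)%360-180)
    T2=T*R.from_rotvec([0,0,np.radians(tw)])
    print('t',round(s['t'],2),'pos',s['tool_pos'].round(4),'yaw',round(yw,2),'open',round(s['opening'],4),'F',s['force'].round(2),'twist',round(np.radians(tw),3),'shift after twist mm',(T2.inv().apply(d)*1e3).round(1))
E
python3 -c "
from h import *
to(.475,-.297,.30,-3)"
```

```text
t 1.95 pos [ 0.2706 -0.5355  0.2296] yaw 26.8 open 0.0931 F [-0.35 -0.59 -0.41] twist 0.52 shift after twist mm [ 191.7 -248.9  -70.4]
```

```bash
python3 -m creep '[[0,0,-0.014,0.104,0],[0,0,-0.014,0.104,0],[0,0,-0.014,0.104,0],[0,0,-0.014,0.104,0],[0,0,-0.014,0.104,0],[0.024,-0.031,0,0,0],[0.024,-0.031,0,0,0],[0.024,-0.031,0,0,0],[0.024,-0.031,0,0,0],[0.024,-0.031,0,0,0],[0.024,-0.031,0,0,0],[0.024,-0.031,0,0,0]]'; python3 -m creep '[[0.024,-0.031,0,0,0],[0,0,0,0,0],[0,0,0,0,0]]'
python3 - <<'E'
from h import *
to(.475,-.297,.30,-3)
w=camera_params('wrist'); im=read_camera('wrist'); cv2.imwrite('pics/w1.png',im[:,:,::-1])
for n in ['thermometer','hanger_rest']:
    for d in tip_of('wrist',n): print(n,d['pixel'],d['confidence'],onz(w,d['pixel'],.135))
print(w)
E
```

```text
t: 2.95
tool_pos: [0.4506, -0.326, 0.2999]
orientation: [3.14, -0.082, 0.001]
force: [0.3, -0.8, -0.8]
opening: 0.0929
t: 3.2
tool_pos: [0.4764, -0.2962, 0.2997]
orientation: [3.141, -0.076, 0.0]
force: [0.2, -0.9, -0.0]
opening: 0.0929
t 3.2 pos [ 0.4764 -0.2962  0.2997] yaw -2.76 open 0.0929 F [ 0.25 -0.91 -0.02] twist 0.004 shift after twist mm [-1.4  0.9 -0.3]
thermometer [258.1, 179.2] 0.95 [ 0.47502859 -0.30151403  0.135     ]
{'fov_y': 65.71637239834256, 'cx': 254.03158856425955, 'cy': 191.45329328499952, 'k1': -0.07418549693240359, 'position': array([ 0.55041935, -0.30066209,  0.45369638]), 'rotation': array([ 2.02839414, -2.1268375 , -0.29244173])}
```

View pics/w1.png

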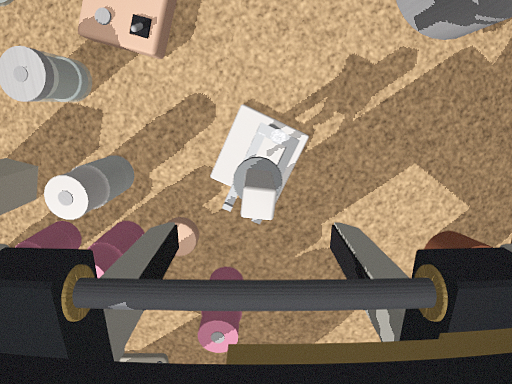

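The wrist picture shows the handle top as a square at (258,203), and the open tine end below it at (230,205).

Run:
```python
from h import *
im=cv2.imread('pics/w1.png'); cv2.imwrite('pics/w1z.png',cv2.resize(im[95:235,200:320],None,fx=4.2,fy=4.2,interpolation=2))
```

```text
(no output)
```

View pics/w1z.png

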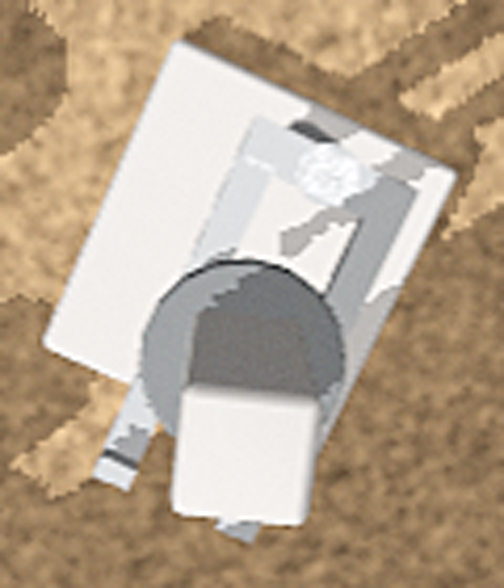

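Run:
```python
from h import *
w=camera_params('wrist'); z=lambda u,v:(200+u/4.2-.4,95+v/4.2-.4)
H=[onz(w,z(*q),.221) for q in[(183,388),(321,395),(303,524),(172,510)]]
print('handle c',np.mean(H,0).round(4))
for i in range(4):
    d=H[(i+1)%4]-H[i]; print(np.linalg.norm(d).round(4),np.degrees(np.arctan2(d[1],d[0])).round(1))
F=[onz(w,z(*q),.014) for q in[(177,40),(457,173),(45,345)]]
for q in F: print(q.round(4))
d=F[2]-F[0];print('-x',np.degrees(np.arctan2(d[1],d[0])),np.linalg.norm(d)); d=F[1]-F[0];print(np.degrees(np.arctan2(d[1],d[0])),np.linalg.norm(d)); print('foot c',((F[1]+F[2])/2).round(4))
print('tine L outer end',onz(w,z(113,487),.143).round(4))
# collar ellipse top z=.143: left, right, top edges
for q in [(142,345),(345,350),(243,262)]: print('collar',onz(w,z(*q),.143).round(4))
```

```text
handle c [ 0.4735 -0.3029  0.221 ]
0.0267 -96.0
0.0268 170.5
0.0262 80.5
0.0251 -8.6
[ 0.5558 -0.2865  0.014 ]
[ 0.506  -0.3813  0.014 ]
[ 0.4521 -0.2322  0.014 ]
-x 152.34057757832744 0.11697431873551839
-117.68867242027234 0.10707760897158974
foot c [ 0.4791 -0.3067  0.014 ]
tine L outer end [ 0.4413 -0.2675  0.143 ]
collar [ 0.4792 -0.2779  0.143 ]
collar [ 0.4751 -0.3296  0.143 ]
collar [ 0.4991 -0.3047  0.143 ]
```

```bash
python3 -c "
from h import *
to(.4735,-.3030,.177,-8)"
```

```text
t 3.35 pos [ 0.4746 -0.2988  0.2996] yaw -3.04 open 0.0932 F [-0.79 -0.43 -0.34] twist 0.087 shift after twist mm [ -0.5   4.3 122.6]
```

```bash
python3 -m creep '[[0,0,0,0.087,0],[-0.0005,0.004,0,0,0],[0,0,0.024,0,0],[0,0,0.024,0,0],[0,0,0.024,0,0],[0,0,0.024,0,0],[0,0,0.02,0,0],[0,0,0.006,0,0],[0,0,0,0,0],[0,0,0,0,0]]' 10
python3 - <<'E'
from h import *
for i in range(4):
    to(.4735,-.3030,.177,-8); im=read_camera('wrist')
cv2.imwrite('pics/w2.png',im[:,:,::-1])
E
```

```text
t: 4.18
tool_pos: [0.4739, -0.3027, 0.1784]
orientation: [3.134, -0.219, 0.0]
force: [0.6, -0.3, 0.3]
opening: 0.0934
t 4.18 pos [ 0.4739 -0.3027  0.1784] yaw -7.99 open 0.0934 F [ 0.62 -0.28  0.32] twist 0.0 shift after twist mm [-0.4  0.3  1.4]
t 4.23 pos [ 0.4745 -0.3029  0.1793] yaw -7.99 open 0.0926 F [ 0.92 -0.04  0.69] twist 0.0 shift after twist mm [-1.   0.3  2.3]
t 4.28 pos [ 0.4749 -0.3029  0.1797] yaw -7.98 open 0.0929 F [-0.76 -0.02 -0.28] twist 0.0 shift after twist mm [-1.3  0.3  2.7]
t 4.33 pos [ 0.475  -0.3028  0.1797] yaw -7.97 open 0.0932 F [ 0.16  0.28 -0.26] twist 0.0 shift after twist mm [-1.5  0.4  2.7]
```

View pics/w2.png

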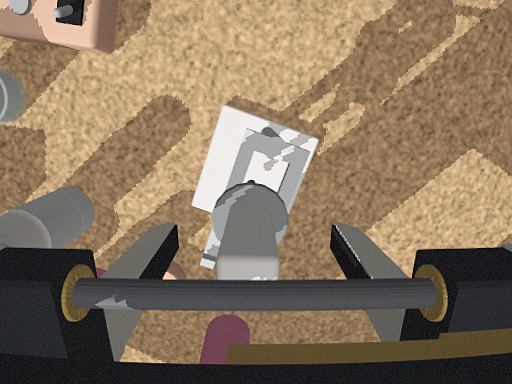

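Handle sits between the open fingers, at about column 248. Closing now.

```bash
python3 -m creep '[[0,0,0,0,255],[0,0,0,0,255],[0,0,0,0,255],[0,0,0,0,255],[0,0,0,0,255],[0,0,0,0,255],[0,0,0,0,255],[0,0,0,0,255]]' 30
python3 -m creep '[[0,0,0,0,255],[0,0,-0.01,0,255],[0,0,-0.01,0,255],[0,0,-0.01,0,255],[0,0,0,0,255],[0,0,0,0,255],[0,0,0,0,255]]'
python3 - <<'E'
from h import *
to(.4735,-.3030,.177,-8); im=read_camera('wrist')
cv2.imwrite('pics/w3.png',im[:,:,::-1])
im=read_camera('scene')
cv2.imwrite('pics/s3.png',cv2.resize(im[150:350,90:290,::-1],None,fx=2.5,fy=2.5))
E
```

```text
t: 5.05
tool_pos: [0.4742, -0.3017, 0.1776]
orientation: [-3.134, 0.218, 0.0]
force: [0.6, -0.2, 0.2]
opening: 0.0441
t: 5.63
tool_pos: [0.4742, -0.3018, 0.2077]
orientation: [3.134, -0.219, 0.0]
force: [0.1, -0.6, -1.8]
opening: 0.0276
t 5.63 pos [ 0.4742 -0.3018  0.2077] yaw -7.98 open 0.0276 F [ 0.11 -0.6  -1.8 ] twist 0.0 shift after twist mm [-0.6  1.3 30.7]
```

View pics/w3.png

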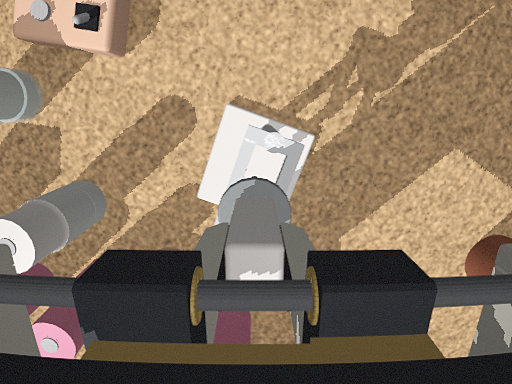

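View pics/s3.png

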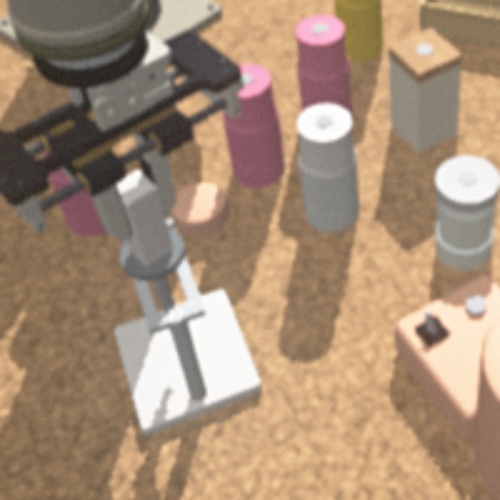

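The thermometer is in the jaws (opening 27.6 mm), but the jaws finished closing during the lift. The grip height on the handle is therefore uncertain, so I'll lift clear and measure it.

```bash
python3 -m creep '[[0,0,-0.025,0,255],[0,0,-0.025,0,255],[0,0,-0.025,0,255],[0,0,-0.025,0,255],[0,0,-0.025,0,255],[0,0,0,0,255],[0,0,0,0,255],[0,0,0,0,255]]'
python3 - <<'E'
from h import *
to(.4735,-.3030,.177,-8)
s,T,y=st()
P={}
for c in('scene','top','wrist'):
    P[c]=camera_params(c); im=read_camera(c); cv2.imwrite(f'pics/{c}4.png',im[:,:,::-1])
    for n in('thermometer','tip'): print(c,n,[(d['pixel'],d['confidence']) for d in tip_of(c,n)])
E
```

```text
t: 6.4
tool_pos: [0.4739, -0.3015, 0.3311]
orientation: [-3.133, 0.218, 0.002]
force: [-1.2, -0.6, -2.1]
opening: 0.0279
t 6.4 pos [ 0.4739 -0.3015  0.3311] yaw -7.97 open 0.0279 F [-1.18 -0.59 -2.14] twist 0.0 shift after twist mm [  0.    1.7 154.1]
scene thermometer [([139.3, 211.0], 0.97)]
scene tip [([153.0, 244.2], 0.5)]
top thermometer [([235.2, 211.5], 0.73), ([312.6, 112.7], 0.68), ([398.8, 192.5], 0.47)]
top tip []
wrist thermometer [([254.4, 208.6], 0.96), ([76.5, 96.2], 0.7), ([80.7, 201.4], 0.45), ([252.9, 158.3], 0.21)]
wrist tip [([32.9, 92.5], 0.32)]
```

View pics/scene4.png

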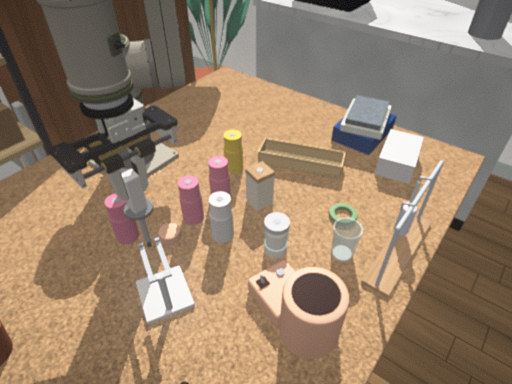

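View pics/wrist4.png

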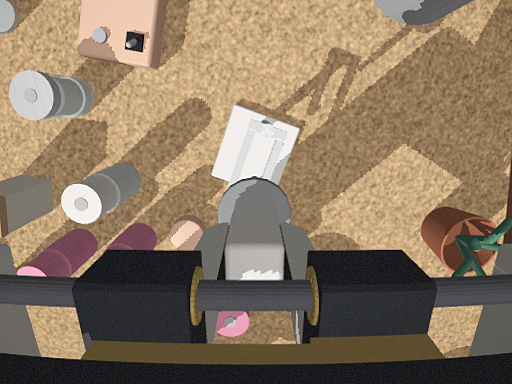

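Run:
```python
from h import *
s,T,y=st(); t=s['tool_pos']; p=camera_params('scene'); w=camera_params('wrist')
for off in(.035,.04,.045,.05,.055,.06):
    # collar underside at t.z-off
    print(off,'scene origin',proj(p,t-[0,0,off]).round(1),'tip',proj(p,t-[0,0,off+.105]).round(1),'handle top',proj(p,t+[0,0,.086-off]).round(1), 'wr org',proj(w,t-[0,0,off])[0].round(1), end=' ')
    a=np.linspace(0,2*np.pi,200); C=np.c_[.027*np.cos(a),.027*np.sin(a),0*a]+t-[0,0,off-.008]; q=proj(w,C); print('collar',q[:,0].min().round(1),q[:,0].max().round(1),q[:,1].min().round(1))
im=cv2.imread('pics/scene4.png'); cv2.imwrite('pics/s4z.png',cv2.resize(im[150:270,90:210],None,fx=5,fy=5,interpolation=2))
im=cv2.imread('pics/wrist4.png'); cv2.imwrite('pics/w4z.png',cv2.resize(im[160:290,190:320],None,fx=4.5,fy=4.5,interpolation=2))
```

```text
0.035 scene origin [[135.8 202.1]] tip [[146.9 239.6]] handle top [[124.9 165.1]] wr org [252.6 221.6] collar 211.3 293.7 186.1
0.04 scene origin [[136.4 204. ]] tip [[147.3 241.2]] handle top [[125.6 167.4]] wr org [252.6 218.9] collar 212.3 292.8 184.2
0.045 scene origin [[136.9 206. ]] tip [[147.8 242.8]] handle top [[126.3 169.7]] wr org [252.6 216.4] collar 213.3 291.9 182.3
0.05 scene origin [[137.5 207.9]] tip [[148.3 244.3]] handle top [[126.9 172. ]] wr org [252.7 214. ] collar 214.2 291.0 180.5
0.055 scene origin [[138.1 209.8]] tip [[148.7 245.9]] handle top [[127.6 174.3]] wr org [252.7 211.7] collar 215.1 290.2 178.8
0.06 scene origin [[138.6 211.7]] tip [[149.2 247.5]] handle top [[128.3 176.5]] wr org [252.7 209.5] collar 216.0 289.4 177.2
```

View pics/s4z.png

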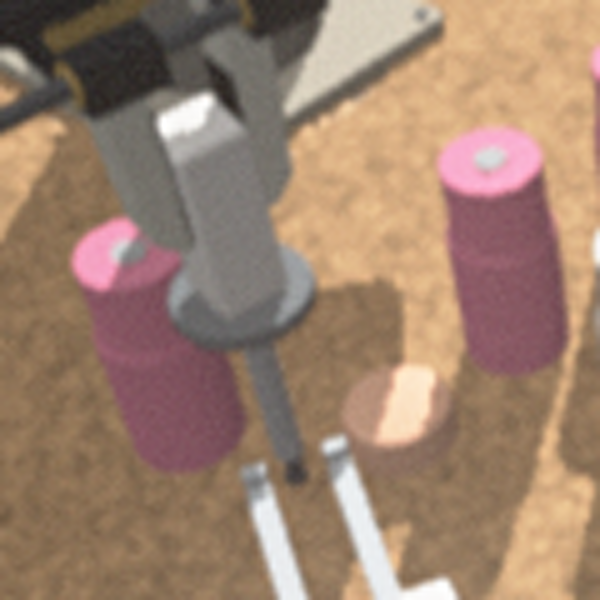

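View pics/w4z.png

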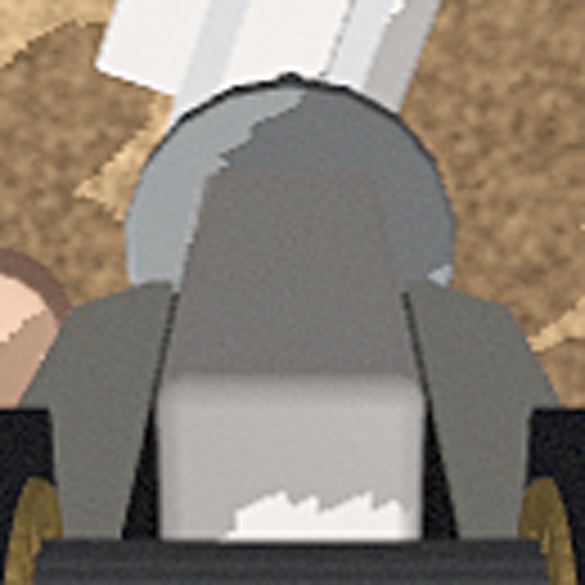

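Run:
```python
from h import *
t=camera_params('top'); s=camera_params('scene'); w=camera_params('wrist')
T=lambda u,v:(210+u/3-.33,90+v/3-.33); S=lambda u,v:(100+u/2.9-.3,120+v/2.5-.3)
for n,h,a,b,c in[('stud',.05,T(274,131),S(523,379),(99,35)),('bottle',.136,T(249,337),S(347,197),(82,204)),('canister',.122,T(62,341),S(464,125),None),('jar',.109,T(194,187),S(513,254),(31,96))]:
    print(n,onz(t,a,h).round(4),onz(s,b,h).round(4),None if c is None else onz(w,c,h).round(4), 'tri',tri([(t,a),(s,b)])[0].round(4))
to(.4735,-.303,.177)
```

```text
stud [ 0.681  -0.1147  0.05  ] [ 0.6795 -0.1122  0.05  ] [ 0.6783 -0.1147  0.05  ] tri [ 0.6803 -0.1142  0.0527]
bottle [ 0.4654 -0.0767  0.136 ] [ 0.4664 -0.0771  0.136 ] [ 0.464  -0.0802  0.136 ] tri [ 0.4656 -0.0766  0.1351]
canister [0.4661 0.0895 0.122 ] [0.4664 0.0897 0.122 ] None tri [0.4662 0.0896 0.1219]
jar [ 0.6096 -0.0323  0.109 ] [ 0.6105 -0.0325  0.109 ] [ 0.6071 -0.0342  0.109 ] tri [ 0.61   -0.0322  0.1083]
t 6.85 pos [ 0.4741 -0.3017  0.3323] yaw -7.98 open 0.0276 F [ 0.35  0.26 -1.02] twist 0.0 shift after twist mm [ -0.4   1.4 155.3]
```

```bash
python3 -c "
from h import *
to(.680,-.1142,.24)"
```

```text
t 6.85 pos [ 0.4741 -0.3017  0.3323] yaw -7.98 open 0.0276 F [ 0.35  0.26 -1.02] twist 0.0 shift after twist mm [ 177.9 -214.2   92.3]
```

```bash
python3 -m creep '[[0.009,-0.0107,0,0,255],[0.0178,-0.0214,0,0,255],[0.0178,-0.0214,0,0,255],[0.0178,-0.0214,0,0,255],[0.0178,-0.0214,0,0,255],[0.0178,-0.0214,0,0,255],[0.0178,-0.0214,0,0,255],[0.0178,-0.0214,0,0,255],[0.0178,-0.0214,0,0,255],[0.0178,-0.0214,0,0,255],[0.009,-0.0107,0,0,255],[0,0,0,0,255]]'
python3 -m creep '[[0,0,0.025,0,255],[0,0,0.025,0,255],[0,0,0.025,0,255],[0,0,0.012,0,255],[0,0,0,0,255],[0,0,0,0,255],[0,0,0,0,255],[0,0,0,0,255]]'
python3 - <<'E'
from h import *
s,T,y=st()
for c in('scene','wrist'):
    im=read_camera(c); cv2.imwrite(f'pics/{c}5.png',im[:,:,::-1])
    w=camera_params(c); t=s['tool_pos']; print(c,'tip model',proj(w,t-[0,0,.163]),'stud',proj(w,[.68,-.1142,.05]))
to(.680,-.1142,.208)
im=cv2.imread('pics/scene5.png');cv2.imwrite('pics/s5z.png',cv2.resize(im[180:340,220:380],None,fx=3.7,fy=3.7,interpolation=2))
E
```

```text
t: 7.85
tool_pos: [0.6823, -0.1108, 0.3314]
orientation: [-3.133, 0.213, 0.001]
force: [-0.0, -0.5, -1.1]
opening: 0.0281
t: 8.52
tool_pos: [0.6814, -0.1149, 0.2485]
orientation: [3.133, -0.219, 0.006]
force: [-0.5, -0.2, -0.5]
opening: 0.0279
scene tip model [[280.77821898 263.13863726]] stud [[279.73683003 271.96086398]]
wrist tip model [[253.11953398 179.02256638]] stud [[252.77986702 173.5982862 ]]
t 8.62 pos [ 0.6812 -0.1149  0.2479] yaw -7.98 open 0.0282 F [-0.03  1.36 -0.94] twist 0.0 shift after twist mm [-1.4 -0.5 39.9]
```

View pics/s5z.png

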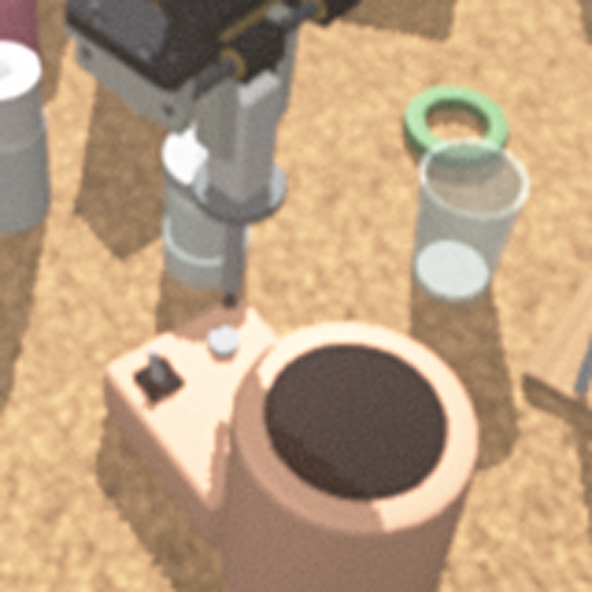

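View pics/wrist5.png

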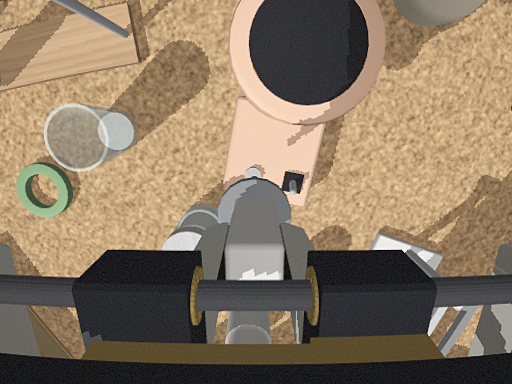

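```bash
python3 -m creep '[[-0.0014,0,0.01,0,255],[0,0,0.01,0,255],[0,0,0.008,0,255],[0,0,0.005,0,255],[0,0,0.004,0,255],[0,0,0.003,0,255],[0,0,0.001,0,255],[0,0,0,0,255],[0,0,0,0,255]]'
python3 - <<'E'
from h import *
F=[]
for i in range(5):
    im=read_camera('scene'); F.append(read_state()['force'])
print(np.mean(F,0))
cv2.imwrite('pics/s6z.png',cv2.resize(im[180:340,220:380,::-1],None,fx=3.7,fy=3.7,interpolation=2))
to(.680,-.1142,.208)
E
```

```text
t: 9.37
tool_pos: [0.6791, -0.1144, 0.2052]
orientation: [3.134, -0.218, 0.001]
force: [-2.0, 0.4, 1.5]
opening: 0.0278
[-1.16253009 -0.01889336  0.7115948 ]
t 9.62 pos [ 0.6792 -0.1144  0.2051] yaw -7.98 open 0.0279 F [-1.01 -0.32  0.88] twist 0.0 shift after twist mm [ 0.7 -0.4 -2.9]
```

View pics/s6z.png

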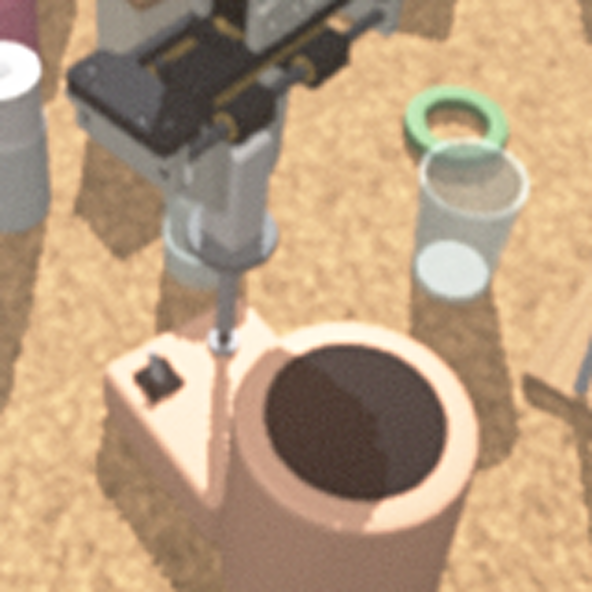

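The tip sits on the stud at (224,342) in the zoom, and the vertical load changed by about 2 N. I'll hold it a moment, then rise and re-measure the dots.

```bash
python3 -m creep '[[0,0,0,0,255],[0,0,0,0,255],[0,0,-0.01,0,255],[0,0,-0.025,0,255],[0,0,-0.025,0,255],[0,0,-0.025,0,255],[0,0,-0.025,0,255],[0,0,-0.02,0,255],[0,0,0,0,255],[0,0,0,0,255],[0,0,0,0,255]]'
cat > look.py <<'E'
from h import *
import sys
tag=sys.argv[1]
a=read_camera('top'); b=read_camera('scene')
cv2.imwrite(f'pics/t_{tag}.png',cv2.resize(a[90:290,120:390,::-1],None,fx=2.9,fy=2.9,interpolation=2))
cv2.imwrite(f'pics/s_{tag}.png',cv2.resize(b[120:320,80:370,::-1],None,fx=2.7,fy=2.7,interpolation=2))
# template check for dots by networks
P={c:camera_params(c) for c in('top','scene')}
for n,h in(('bottle_dot',.136),('canister_dot',.122),('jar_dot',.109)):
    for c in P: print(n,c,[(onz(P[c],d['pixel'],h)[:2].round(3).tolist(),round(d['confidence'],2)) for d in tip_of(c,n)])
E
python3 look.py a; python3 -c "
from h import *
to(.4655,-.077,.332)"
```

```text
t: 10.53
tool_pos: [0.6787, -0.1143, 0.333]
orientation: [-3.134, 0.218, 0.003]
force: [0.5, -0.1, -2.3]
opening: 0.0277
bottle_dot top [([0.303, 0.169], 0.85), ([0.273, -0.24], 0.7), ([0.453, 0.28], 0.2)]
bottle_dot scene [([0.356, -0.073], 0.93), ([0.366, 0.026], 0.82), ([0.32, 0.149], 0.82), ([0.466, -0.086], 0.56)]
canister_dot top [([0.47, 0.086], 0.65), ([0.451, 0.283], 0.48)]
canister_dot scene [([0.465, 0.089], 0.97), ([0.615, -0.038], 0.4), ([0.667, -0.108], 0.23)]
jar_dot top [([0.595, -0.041], 0.43)]
jar_dot scene [([0.608, -0.022], 0.89), ([0.652, -0.093], 0.62)]
t 10.93 pos [ 0.6788 -0.1143  0.334 ] yaw -7.97 open 0.0278 F [-0.93 -0.93 -1.11] twist 0.0 shift after twist mm [-216.4   -7.4    2.2]
```

View pics/s_a.png

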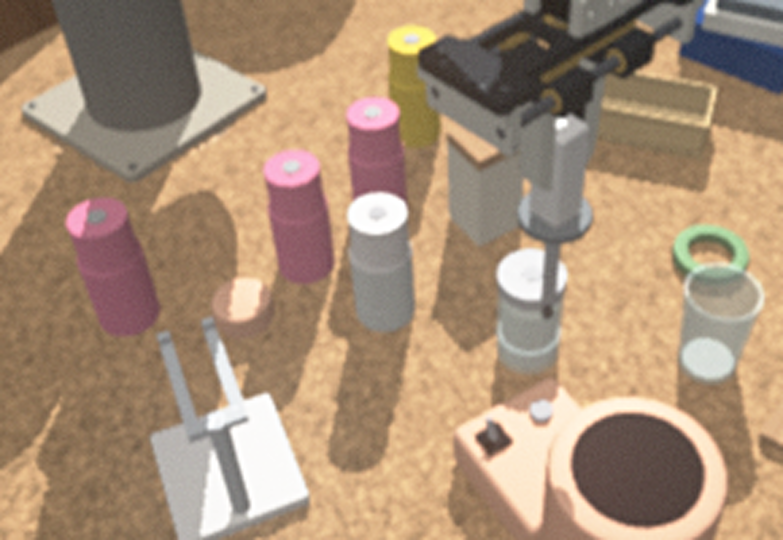

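View pics/t_a.png

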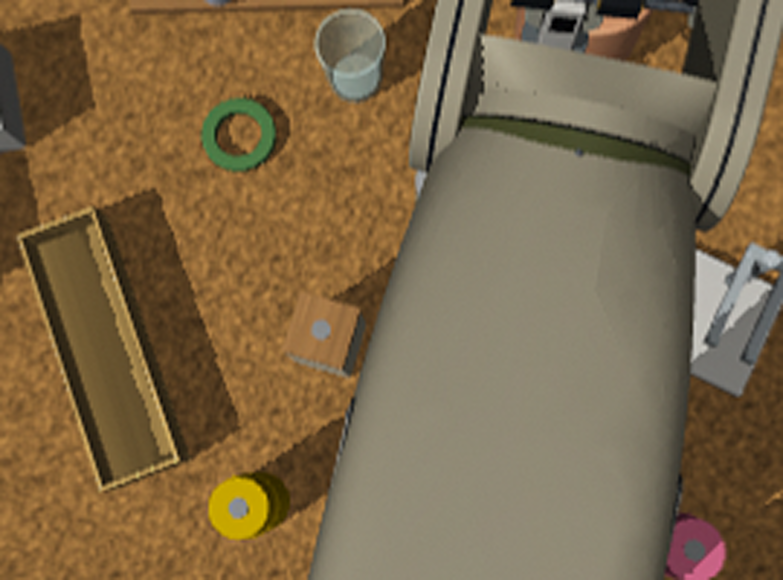

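The bottle hasn't moved: its dot is at scene (219.5,198.7), as before. Moving over it.

```bash
python3 -m creep '[[-0.014,-0.0007,0,0,255],[-0.027,-0.001,0,0,255],[-0.027,-0.001,0,0,255],[-0.027,-0.001,0,0,255],[-0.027,-0.001,0,0,255],[-0.027,-0.001,0,0,255],[-0.027,-0.001,0,0,255],[-0.027,-0.001,0,0,255],[-0.0134,0,0,0,255],[0,0,0,0,255],[0,0,0,0,255],[0,0,0,0,255]]'
python3 look.py b; python3 -c "
from h import *
to(.4655,-.077,.294)"
```

```text
t: 11.93
tool_pos: [0.4664, -0.0769, 0.3348]
orientation: [3.134, -0.219, 0.001]
force: [0.3, 0.2, -0.7]
opening: 0.0279
bottle_dot top [([0.363, -0.079], 0.84), ([0.473, -0.071], 0.76), ([0.313, 0.161], 0.69), ([0.366, 0.043], 0.38)]
bottle_dot scene [([0.306, 0.162], 0.8), ([0.361, -0.076], 0.73), ([0.269, -0.24], 0.73), ([0.363, 0.037], 0.69), ([0.464, -0.081], 0.55), ([0.734, 0.053], 0.35)]
canister_dot top [([0.467, 0.09], 0.56)]
canister_dot scene [([0.463, 0.091], 0.55)]
jar_dot top [([0.603, -0.04], 0.57), ([0.712, 0.056], 0.37)]
jar_dot scene [([0.607, -0.015], 0.85)]
t 12.33 pos [ 0.466  -0.0768  0.3344] yaw -7.98 open 0.0277 F [ 0.67  0.63 -1.24] twist 0.0 shift after twist mm [-0.4  0.3 40.4]
```

View pics/s_b.png

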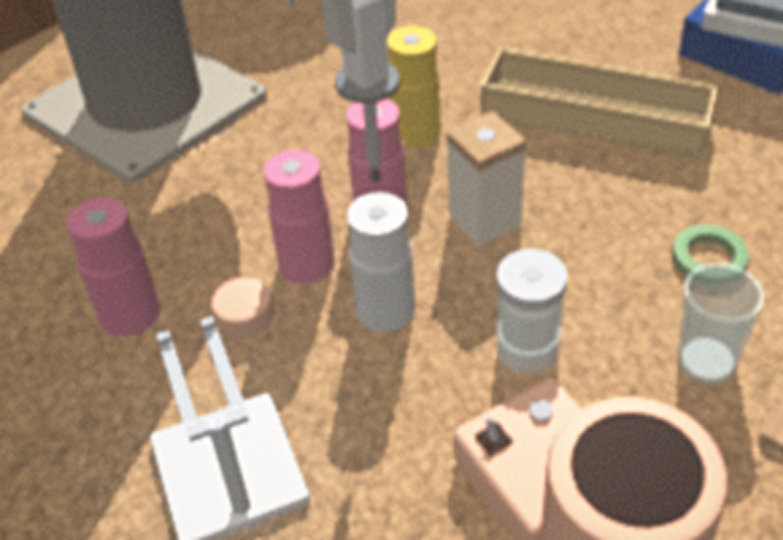

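```bash
python3 -m creep '[[0,0,0.015,0,255],[0,0,0.012,0,255],[0,0,0.006,0,255],[0,0,0.004,0,255],[0,0,0.003,0,255],[0,0,0.002,0,255],[0,0,0.001,0,255],[0,0,0,0,255],[0,0,0,0,255],[0,0,0,0,255],[0,0,0,0,255],[0,0,0,0,255]]'
python3 look.py c; python3 -c "
from h import *
to(.4655,-.077,.294)"
```

```text
t: 13.33
tool_pos: [0.4659, -0.0768, 0.2919]
orientation: [3.134, -0.219, 0.001]
force: [-0.6, 0.5, 0.3]
opening: 0.0279
bottle_dot top [([0.365, -0.085], 0.71), ([0.268, -0.242], 0.71), ([0.309, 0.167], 0.66), ([0.469, -0.079], 0.62), ([0.653, -0.106], 0.53), ([0.359, 0.037], 0.39)]
bottle_dot scene [([0.307, 0.17], 0.9), ([0.269, -0.232], 0.84), ([0.358, 0.042], 0.74), ([0.351, -0.076], 0.68), ([0.466, -0.079], 0.6)]
canister_dot top [([0.475, 0.091], 0.71)]
canister_dot scene [([0.471, 0.089], 0.73)]
jar_dot top [([0.604, -0.04], 0.63)]
jar_dot scene [([0.616, -0.023], 0.62)]
t 13.73 pos [ 0.4657 -0.0767  0.2916] yaw -7.98 open 0.0279 F [-1.64  0.3   0.89] twist 0.0 shift after twist mm [-0.2  0.3 -2.4]
```

View pics/s_c.png

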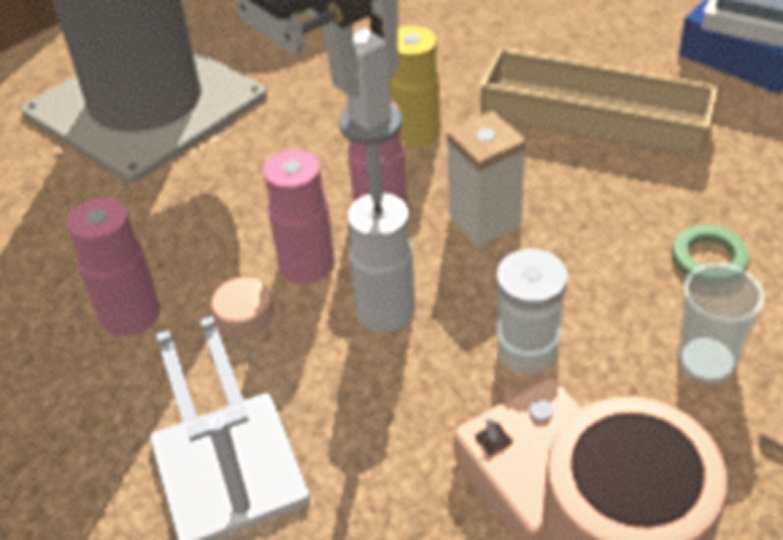

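```bash
python3 -m creep '[[0,0,-0.01,0,255],[0,0,-0.02,0,255],[0,0,-0.008,0,255],[0,0,0,0,255],[0,0,0,0,255]]'
python3 -c "
from h import *
to(.4662,.0896,.280)"
```

```text
t: 14.15
tool_pos: [0.4662, -0.0769, 0.3302]
orientation: [3.134, -0.218, 0.002]
force: [-0.5, 0.1, -0.7]
opening: 0.0279
t 14.15 pos [ 0.4662 -0.0769  0.3302] yaw -7.98 open 0.0279 F [-0.51  0.13 -0.7 ] twist 0.0 shift after twist mm [ -23.2 -164.9   50.1]
```

```bash
python3 -m creep '[[-0.0015,-0.0109,0,0,255],[-0.0031,-0.022,0,0,255],[-0.0031,-0.022,0,0,255],[-0.0031,-0.022,0,0,255],[-0.0031,-0.022,0,0,255],[-0.0031,-0.022,0,0,255],[-0.0031,-0.022,0,0,255],[-0.0031,-0.022,0,0,255],[0,0,0.012,0,255],[0,0,0.01,0,255],[0,0,0,0,255],[0,0,0,0,255]]'
python3 look.py d; python3 -c "
from h import *
to(.4662,.0896,.278)"
```

```text
t: 15.15
tool_pos: [0.4648, 0.0893, 0.3059]
orientation: [3.133, -0.219, -0.005]
force: [0.1, -0.4, -1.5]
opening: 0.0277
bottle_dot top [([0.267, -0.242], 0.96), ([0.467, -0.077], 0.92), ([0.308, 0.167], 0.88), ([0.368, 0.046], 0.73), ([0.363, -0.084], 0.61), ([0.578, -0.028], 0.47)]
bottle_dot scene [([0.264, -0.24], 0.97), ([0.463, -0.077], 0.95), ([0.353, -0.078], 0.95), ([0.296, 0.165], 0.76), ([0.362, 0.03], 0.72)]
canister_dot top [([0.474, 0.085], 0.61), ([0.467, -0.08], 0.23)]
canister_dot scene [([0.462, 0.094], 0.73)]
jar_dot top [([0.607, -0.04], 0.96)]
jar_dot scene [([0.606, -0.025], 0.72)]
t 15.55 pos [0.4659 0.0895 0.308 ] yaw -8.01 open 0.0278 F [ 0.05  0.5  -1.1 ] twist 0.0 shift after twist mm [ 0.3 -0.1 30. ]
```

View pics/s_d.png

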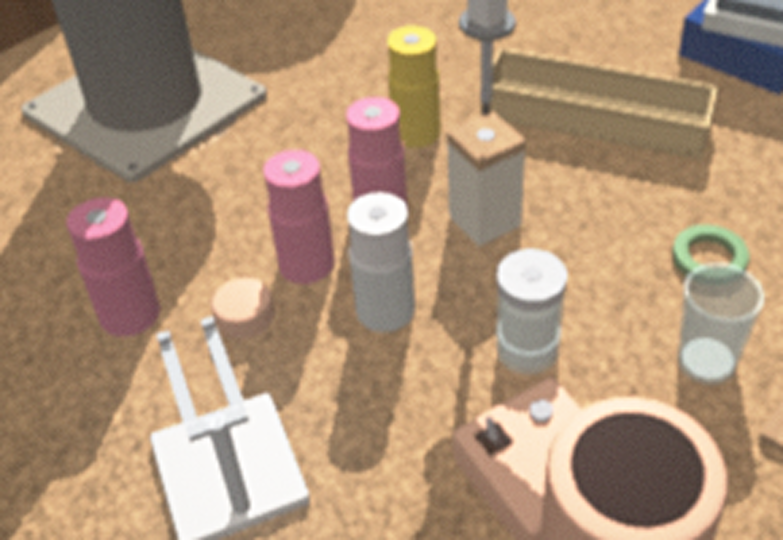

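The tip is at (486,107), straight above the canister dot at (485,135). Pressing now.

```bash
python3 -m creep '[[0,0,0.012,0,255],[0,0,0.007,0,255],[0,0,0.005,0,255],[0,0,0.003,0,255],[0,0,0.002,0,255],[0,0,0.001,0,255],[0,0,0,0,255],[0,0,0,0,255],[0,0,0,0,255],[0,0,0,0,255],[0,0,0,0,255]]'
python3 look.py e; python3 -c "
from h import *
to(.4662,.0896,.278)"
```

```text
t: 16.47
tool_pos: [0.4657, 0.0898, 0.2779]
orientation: [-3.134, 0.219, -0.0]
force: [-1.1, -0.4, -0.2]
opening: 0.0275
bottle_dot top [([0.369, -0.079], 0.8), ([0.268, -0.248], 0.78), ([0.469, -0.075], 0.74), ([0.369, 0.046], 0.64), ([0.314, 0.162], 0.56), ([0.451, 0.081], 0.35)]
bottle_dot scene [([0.301, 0.165], 0.92), ([0.272, -0.24], 0.86), ([0.358, 0.033], 0.72), ([0.354, -0.073], 0.62), ([0.473, -0.079], 0.6)]
canister_dot top [([0.468, 0.087], 0.52), ([0.714, -0.144], 0.27)]
canister_dot scene [([0.468, 0.085], 0.83), ([0.735, 0.066], 0.34)]
jar_dot top [([0.606, -0.041], 0.81)]
jar_dot scene [([0.614, -0.028], 0.84)]
t 16.87 pos [0.4656 0.0898 0.2776] yaw -7.97 open 0.0284 F [-0.28 -1.    1.1 ] twist 0.0 shift after twist mm [ 0.6  0.1 -0.4]
```

View pics/s_e.png

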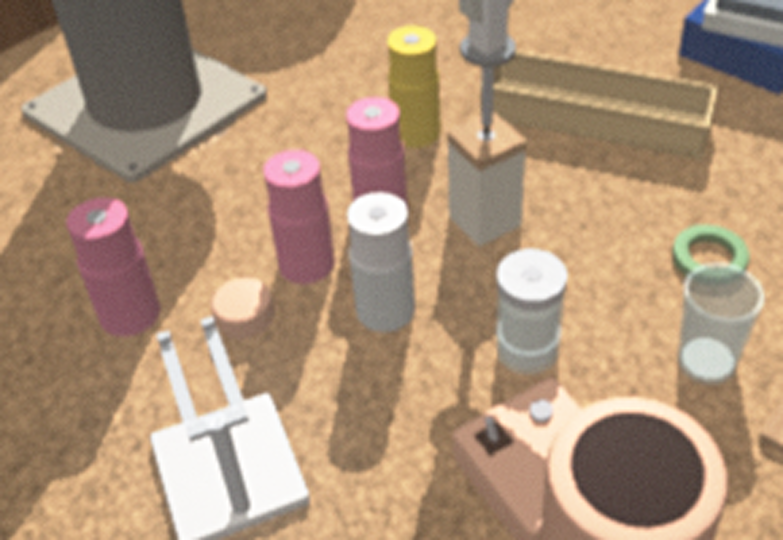

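```bash
python3 -m creep '[[0,0,0.0015,0,255],[0,0,0,0,255],[0,0,0,0,255],[0,0,0,0,255],[0,0,0,0,255],[0,0,0,0,255]]'; python3 -m creep '[[0,0,-0.01,0,255],[0,0,-0.02,0,255],[0,0,-0.015,0,255],[0,0,0,0,255],[0,0,0,0,255]]'
python3 -c "
from h import *
to(.6095,-.0328,.265)"
```

```text
t: 17.37
tool_pos: [0.4657, 0.0898, 0.2762]
orientation: [-3.134, 0.218, 0.0]
force: [-1.4, -0.6, 0.9]
opening: 0.0278
t: 17.78
tool_pos: [0.4664, 0.0899, 0.3222]
orientation: [-3.133, 0.218, -0.004]
force: [0.2, -0.1, -1.9]
opening: 0.0278
t 17.78 pos [0.4664 0.0899 0.3222] yaw -7.97 open 0.0278 F [ 0.21 -0.07 -1.87] twist 0.0 shift after twist mm [158.6 101.7  57.5]
```

```bash
python3 -m creep '[[0.0113,0.0073,0,0,255],[0.0227,0.0145,0,0,255],[0.0227,0.0145,0,0,255],[0.0227,0.0145,0,0,255],[0.0227,0.0145,0,0,255],[0.0227,0.0145,0,0,255],[0.0227,0.0145,0,0,255],[0.0113,0.0073,0,0,255],[0,0,0.015,0,255],[0,0,0.01,0,255],[0,0,0,0,255],[0,0,0,0,255]]'
python3 look.py f; python3 -c "
from h import *
to(.6095,-.0328,.265)"
```

```text
t: 18.78
tool_pos: [0.6078, -0.0328, 0.294]
orientation: [-3.134, 0.218, 0.006]
force: [0.3, 0.1, -1.1]
opening: 0.0278
bottle_dot top [([0.263, -0.246], 0.69), ([0.305, 0.167], 0.67)]
bottle_dot scene [([0.256, -0.235], 0.94), ([0.465, -0.078], 0.88), ([0.298, 0.17], 0.8), ([0.358, -0.074], 0.67), ([0.351, 0.038], 0.66), ([0.734, 0.065], 0.38), ([0.565, -0.351], 0.24)]
canister_dot top []
canister_dot scene [([0.464, 0.096], 0.64)]
jar_dot top []
jar_dot scene [([0.608, -0.021], 0.76)]
t 19.18 pos [ 0.609  -0.0327  0.2968] yaw -7.96 open 0.0279 F [ 0.44 -0.05 -0.54] twist 0.0 shift after twist mm [ 0.5  0.  31.8]
```

View pics/s_f.png

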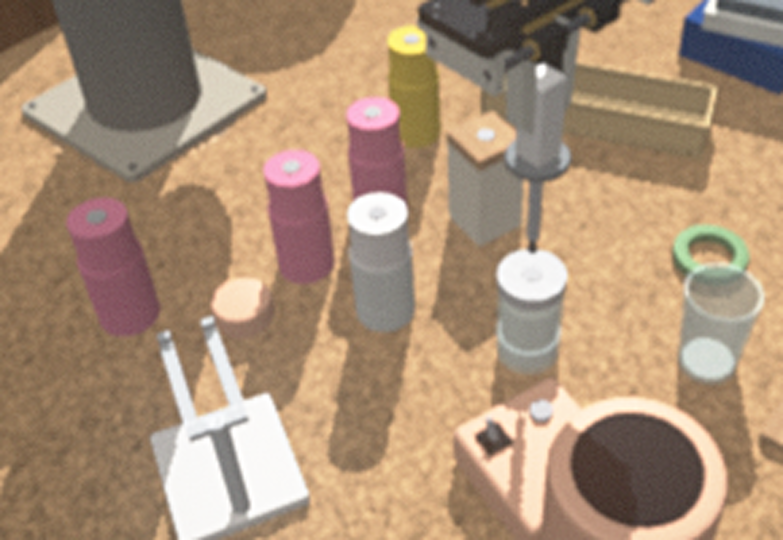

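```bash
python3 -m creep '[[0,0,0.015,0,255],[0,0,0.007,0,255],[0,0,0.005,0,255],[0,0,0.003,0,255],[0,0,0.002,0,255],[0,0,0.0015,0,255],[0,0,0,0,255],[0,0,0,0,255],[0,0,0,0,255],[0,0,0,0,255],[0,0,0,0,255],[0,0,0,0,255]]'
python3 look.py g; python3 -c "
from h import *
to(.6095,-.0328,.265)"
```

```text
t: 20.18
tool_pos: [0.6089, -0.0329, 0.2628]
orientation: [3.134, -0.219, 0.0]
force: [-1.4, 0.2, 2.5]
opening: 0.0279
bottle_dot top [([0.311, 0.165], 0.87), ([0.267, -0.243], 0.83)]
bottle_dot scene [([0.355, 0.044], 0.84), ([0.263, -0.235], 0.78), ([0.302, 0.167], 0.58), ([0.46, -0.081], 0.56), ([0.351, -0.068], 0.55)]
canister_dot top [([0.583, -0.032], 0.17)]
canister_dot scene [([0.459, 0.084], 0.77)]
jar_dot top []
jar_dot scene [([0.457, 0.091], 0.65), ([0.612, -0.023], 0.57)]
t 20.58 pos [ 0.6088 -0.0329  0.2627] yaw -7.98 open 0.0283 F [-1.07  0.55  1.59] twist 0.0 shift after twist mm [ 0.7 -0.2 -2.3]
```

View pics/s_g.png

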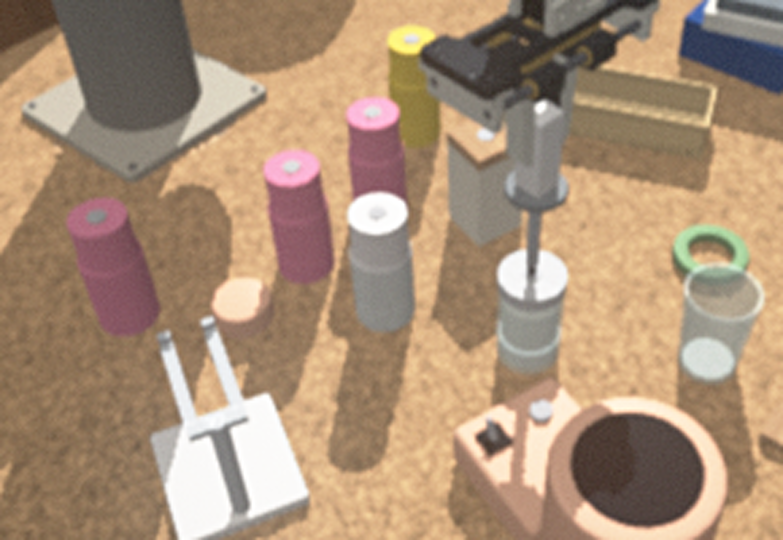

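```bash
python3 -m creep '[[0,0,-0.01,0,255],[0,0,-0.025,0,255],[0,0,-0.025,0,255],[0,0,-0.01,0,255],[0,0,0,0,255],[0,0,0,0,255]]'
python3 -c "
from h import *
to(.4742,-.3017,.332)"
```

```text
t: 21.08
tool_pos: [0.6092, -0.0329, 0.3328]
orientation: [3.134, -0.219, 0.002]
force: [-0.5, -0.5, -1.1]
opening: 0.0278
t 21.08 pos [ 0.6092 -0.0329  0.3328] yaw -7.98 open 0.0278 F [-0.45 -0.5  -1.14] twist 0.0 shift after twist mm [-96.4 284.9   0.7]
```

```bash
python3 -m creep '[[-0.0044,0.013,0,0,255],[-0.00877,0.0259,0,0,255],[-0.00877,0.0259,0,0,255],[-0.00877,0.0259,0,0,255],[-0.00877,0.0259,0,0,255],[-0.00877,0.0259,0,0,255],[-0.00877,0.0259,0,0,255],[-0.00877,0.0259,0,0,255],[-0.00877,0.0259,0,0,255],[-0.00877,0.0259,0,0,255],[-0.00877,0.0259,0,0,255],[-0.0044,0.013,0,0,255]]'
python3 -m creep '[[0,0,0,0,255],[0,0,0,0,255],[0,0,0,0,255],[0,0,0,0,255]]'
python3 look.py h; python3 -c "
from h import *
to(.4742,-.3017,.195)"
```

```text
t: 22.08
tool_pos: [0.471, -0.3042, 0.3303]
orientation: [-3.133, 0.222, 0.005]
force: [0.9, -0.4, -0.3]
opening: 0.0278
t: 22.42
tool_pos: [0.4741, -0.3007, 0.3322]
orientation: [-3.133, 0.217, 0.001]
force: [-0.5, 0.1, -1.5]
opening: 0.0281
bottle_dot top [([0.308, 0.164], 0.96), ([0.265, -0.246], 0.84), ([0.36, -0.084], 0.74), ([0.363, 0.04], 0.61)]
bottle_dot scene [([0.306, 0.156], 0.87), ([0.259, -0.241], 0.64), ([0.363, -0.08], 0.63), ([0.361, 0.035], 0.63), ([0.468, -0.08], 0.59)]
canister_dot top [([0.468, 0.09], 0.95), ([0.452, 0.284], 0.44)]
canister_dot scene [([0.462, 0.087], 0.86)]
jar_dot top [([0.609, -0.04], 0.59)]
jar_dot scene [([0.607, -0.029], 0.55)]
t 22.82 pos [ 0.4739 -0.3015  0.3327] yaw -7.95 open 0.0284 F [-0.06  0.27 -1.64] twist 0.0 shift after twist mm [  0.3   0.2 137.7]
```

View pics/s_h.png

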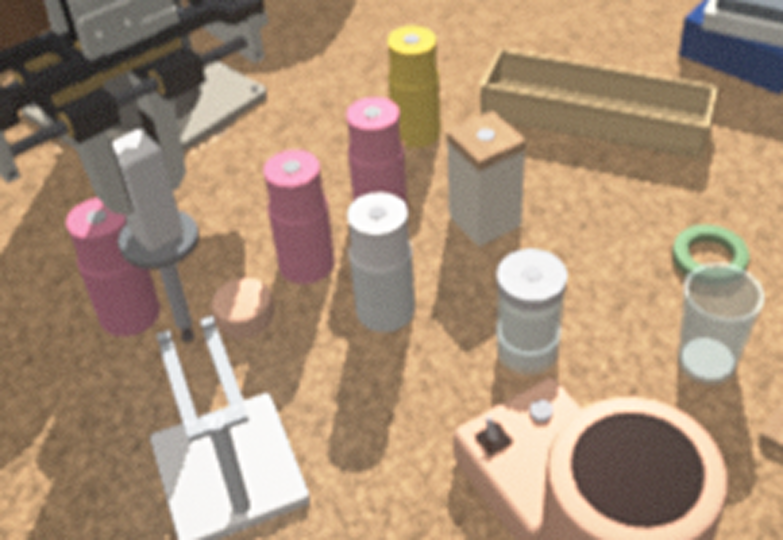

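Same pose as after the lift, so I'll lower straight down to about 6 mm above the rest height.

```bash
python3 -m creep '[[0,0,0.012,0,255],[0,0,0.022,0,255],[0,0,0.022,0,255],[0,0,0.022,0,255],[0,0,0.022,0,255],[0,0,0.018,0,255],[0,0,0.01,0,255],[0,0,0.004,0,255],[0,0,0,0,255],[0,0,0,0,255],[0,0,0,0,255]]'
python3 look.py i; python3 -c "
from h import *
to(.4742,-.3017,.193)"
```

```text
t: 23.73
tool_pos: [0.4744, -0.3023, 0.2022]
orientation: [3.133, -0.218, 0.003]
force: [0.4, -0.0, -0.8]
opening: 0.0278
bottle_dot top [([0.308, 0.163], 0.79), ([0.471, -0.076], 0.62), ([0.363, 0.033], 0.61), ([0.261, -0.237], 0.61), ([0.371, -0.079], 0.59)]
bottle_dot scene [([0.355, 0.04], 0.8), ([0.457, -0.076], 0.66), ([0.362, -0.069], 0.66), ([0.311, 0.148], 0.62)]
canister_dot top [([0.466, 0.088], 0.65)]
canister_dot scene [([0.457, 0.097], 0.55)]
jar_dot top [([0.602, -0.043], 0.78), ([0.467, -0.273], 0.45)]
jar_dot scene [([0.606, -0.021], 0.93)]
t 24.13 pos [ 0.4738 -0.3018  0.2009] yaw -7.98 open 0.0282 F [ 0.76 -0.26 -1.91] twist 0.0 shift after twist mm [ 0.4 -0.1  7.9]
```

View pics/s_i.png

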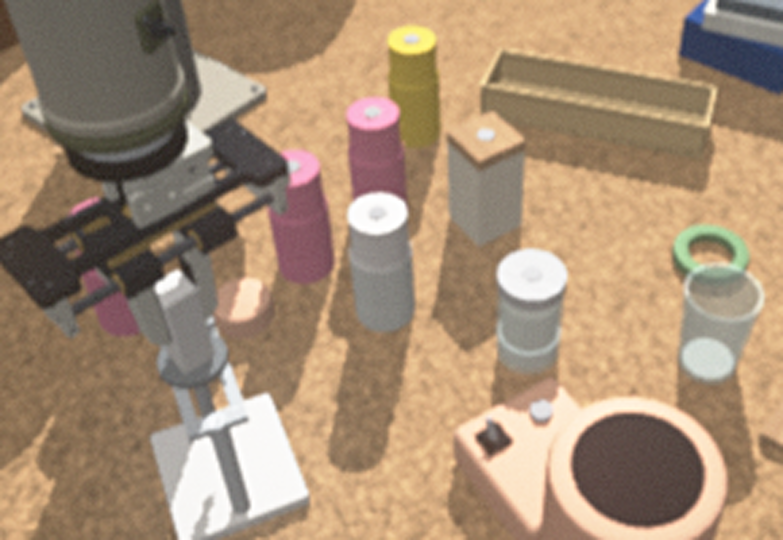

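Lowering in 1 to 2 mm steps and watching the force.

```bash
for i in 1; do python3 -m creep '[[0,0,0.002,0,255],[0,0,0.002,0,255],[0,0,0,0,255],[0,0,0,0,255]]'; done; python3 -c "
from h import *
F=[]
for i in range(4): read_camera('top'); F.append(read_state()['force'])
print(np.mean(F,0),read_state()['tool_pos'])"
python3 -m creep '[[0,0,0.002,0,255],[0,0,0,0,255],[0,0,0,0,255]]'; python3 -c "
from h import *
F=[]
for i in range(4): read_camera('top'); F.append(read_state()['force'])
print(np.mean(F,0),read_state()['tool_pos'])"
python3 -m creep '[[0,0,0.002,0,255],[0,0,0,0,255],[0,0,0,0,255]]'; python3 -c "
from h import *
F=[]
for i in range(4): read_camera('top'); F.append(read_state()['force'])
print(np.mean(F,0),read_state()['tool_pos'])"
```

```text
t: 24.47
tool_pos: [0.4735, -0.3015, 0.1962]
orientation: [-3.134, 0.218, 0.001]
force: [-0.4, -0.9, -1.9]
opening: 0.028
[ 0.2183973  -0.0943773  -1.50324534] [ 0.47373412 -0.30174264  0.19668076]
t: 24.92
tool_pos: [0.4736, -0.3016, 0.1944]
orientation: [-3.134, 0.219, 0.001]
force: [0.8, -0.2, -1.3]
opening: 0.0277
[ 0.42777988 -0.13465956 -0.92684944] [ 0.473715   -0.30172917  0.1946845 ]
t: 25.37
tool_pos: [0.4736, -0.3017, 0.1924]
orientation: [-3.134, 0.219, 0.0]
force: [0.1, -0.8, -2.1]
opening: 0.028
[ 0.07379615 -0.32576016 -1.41064051] [ 0.473724   -0.3017251   0.19267638]
```

```bash
python3 -m creep '[[0,0,0.0015,0,255],[0,0,0,0,255],[0,0,0,0,255]]'
cat > ff.py <<'E'
from h import *
F=[]
for i in range(4): im=read_camera('scene'); F.append(read_state()['force'])
print(np.mean(F,0),read_state()['tool_pos'])
cv2.imwrite('pics/ff.png',cv2.resize(im[180:340,90:250,::-1],None,fx=3.7,fy=3.7,interpolation=2))
E
python3 ff.py;python3 -m creep '[[0,0,0.0015,0,255],[0,0,0,0,255],[0,0,0,0,255]]'; python3 ff.py
```

```text
t: 25.82
tool_pos: [0.4736, -0.3016, 0.191]
orientation: [-3.134, 0.218, 0.0]
force: [1.0, -0.7, -1.1]
opening: 0.0274
[-0.28223546 -0.04881964 -1.23869036] [ 0.4737329  -0.30171662  0.19114342]
t: 26.27
tool_pos: [0.4737, -0.3017, 0.1895]
orientation: [-3.134, 0.218, 0.0]
force: [-0.8, -0.4, -2.1]
opening: 0.0278
[-0.00800975 -0.48467092 -1.37198485] [ 0.47369565 -0.30170001  0.18962367]
```

View pics/ff.png

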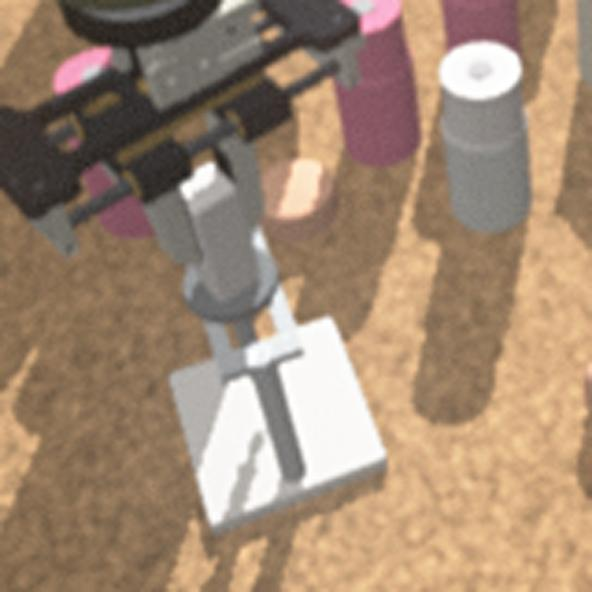

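```bash
python3 -m creep '[[0,0,0.001,0,255],[0,0,0,0,255],[0,0,0,0,255]]'; python3 ff.py;python3 -m creep '[[0,0,0.001,0,255],[0,0,0,0,255],[0,0,0,0,255]]'; python3 ff.py; python3 -m creep '[[0,0,0.001,0,255],[0,0,0,0,255],[0,0,0,0,255]]'; python3 ff.py
```

```text
t: 26.72
tool_pos: [0.4738, -0.3018, 0.1893]
orientation: [3.134, -0.218, 0.001]
force: [-2.2, 2.5, 4.4]
opening: 0.0281
[-2.86022183  1.63672735  5.4989936 ] [ 0.473825   -0.30180142  0.18935874]
t: 27.17
tool_pos: [0.4739, -0.3018, 0.1893]
orientation: [3.133, -0.218, 0.001]
force: [-4.5, 3.3, 11.2]
opening: 0.0279
[-4.9288952   3.6343157  11.82517922] [ 0.47390328 -0.30179556  0.18933368]
t: 27.62
tool_pos: [0.474, -0.3018, 0.1893]
orientation: [3.133, -0.218, 0.002]
force: [-7.3, 5.6, 17.4]
opening: 0.0276
[-7.78471505  5.51635906 17.50385033] [ 0.47394425 -0.30182696  0.18932084]
```

Contact with the tines came at TCP z = 0.189. I'll back off the preload and then open.

```bash
python3 -m creep '[[0,0,-0.0025,0,255],[0,0,0,0,255],[0,0,0,0,0],[0,0,0,0,0],[0,0,0,0,0],[0,0,0,0,0],[0,0,0,0,0],[0,0,0,0,0],[0,0,0,0,0],[0,0,0,0,0],[0,0,0,0,0],[0,0,0,0,0]]'; python3 -m creep '[[0,0,0,0,0],[0,0,0,0,0],[0,0,-0.01,0,0],[0,0,-0.025,0,0],[0,0,-0.025,0,0],[0,0,-0.025,0,0],[0,0,-0.02,0,0],[0,0,0,0,0],[0,0,0,0,0],[0,0,0,0,0]]'; python3 ff.py; python3 look.py j
```

```text
t: 28.82
tool_pos: [0.4737, -0.3017, 0.1892]
orientation: [3.134, -0.218, 0.0]
force: [-0.3, 0.1, -1.3]
opening: 0.0898
t: 29.65
tool_pos: [0.4735, -0.3016, 0.2937]
orientation: [-3.134, 0.218, 0.001]
force: [-0.8, 0.1, 0.3]
opening: 0.0932
[0.026928   0.23437715 0.08116403] [ 0.47318086 -0.30134841  0.29264545]
bottle_dot top [([0.516, -0.078], 0.8), ([0.355, -0.081], 0.77), ([0.267, -0.251], 0.68), ([0.363, 0.039], 0.64), ([0.307, 0.171], 0.6)]
bottle_dot scene [([0.35, -0.074], 0.94), ([0.309, 0.16], 0.86), ([0.356, 0.042], 0.85), ([0.516, -0.085], 0.82), ([0.267, -0.243], 0.58)]
canister_dot top [([0.471, 0.097], 0.88), ([0.604, -0.04], 0.7)]
canister_dot scene [([0.472, 0.088], 0.96), ([0.503, -0.072], 0.57)]
jar_dot top [([0.613, -0.032], 0.83)]
jar_dot scene [([0.609, -0.024], 0.94)]
```

View pics/ff.png

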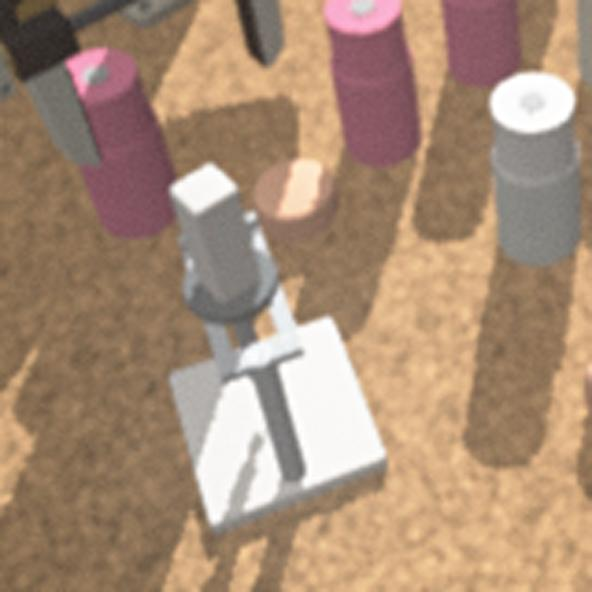

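View pics/t_j.png

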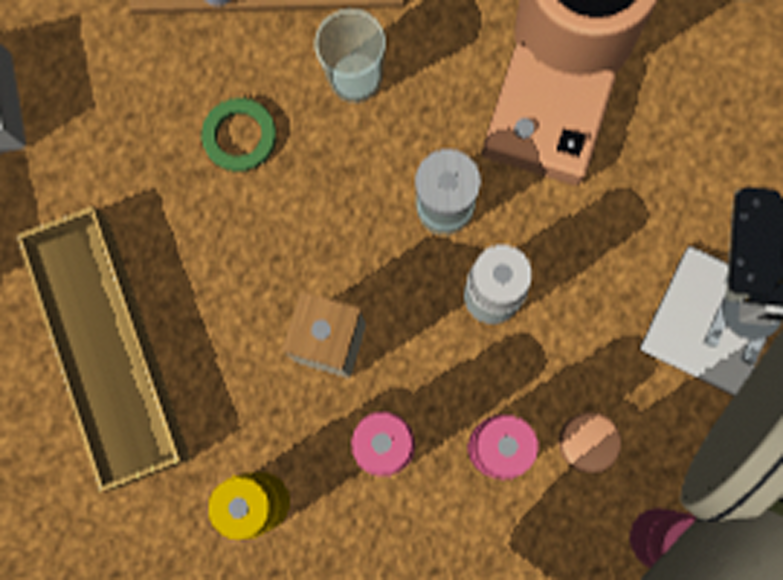

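The thermometer hangs released. The bottle has been knocked about 5 cm: its dot now shows at (502,273) in the top zoom. I'll work out the caddy pose, the canister yaw and the container positions.

Run:
```python
from h import *
t=camera_params('top'); s=camera_params('scene'); T=lambda u,v:(120+(u+.5)/2.9-.5,90+(v+.5)/2.9-.5)
C=[onz(t,T(*q),.05) for q in[(20,236),(95,208),(179,459),(103,488)]]
c=np.mean(C,0); print('caddy c',c.round(4),[q.round(3) for q in C])
for i in range(4):
    d=C[(i+1)%4]-C[i]; print(np.linalg.norm(d).round(4),np.degrees(np.arctan2(d[1],d[0])).round(1))
for n,h,q in[('bottle',.136,(502,273)),('canister',.122,(321,329)),('jar',.109,(447,181))]: print(n,onz(t,T(*q),h).round(4))
im=cv2.imread('pics/t_j.png'); cv2.imwrite('pics/tz.png',cv2.resize(im[270:390,270:380],None,fx=5,fy=5,interpolation=2))
to(.515,-.08,.25)
```

```text
caddy c [0.4631 0.3194 0.05  ] [array([0.576, 0.404, 0.05 ]), array([0.604, 0.328, 0.05 ]), array([0.35 , 0.236, 0.05 ]), array([0.323, 0.31 , 0.05 ])]
0.0811 -69.9
0.2706 -160.0
0.0788 110.0
0.2705 20.4
bottle [ 0.5141 -0.0785  0.136 ]
canister [0.4667 0.0894 0.122 ]
jar [ 0.6094 -0.0309  0.109 ]
t 30.25 pos [ 0.4737 -0.3017  0.2941] yaw -7.98 open 0.0934 F [0.4  1.1  0.38] twist 0.0 shift after twist mm [  10.1 -225.3   44.1]
```

View pics/tz.png

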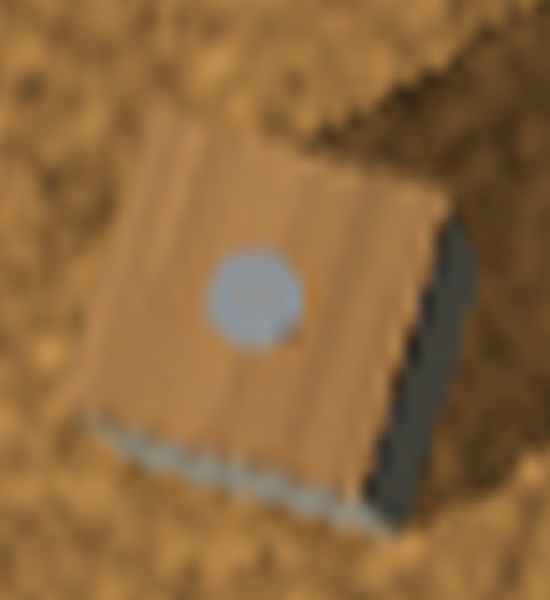

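View pics/s_j.png

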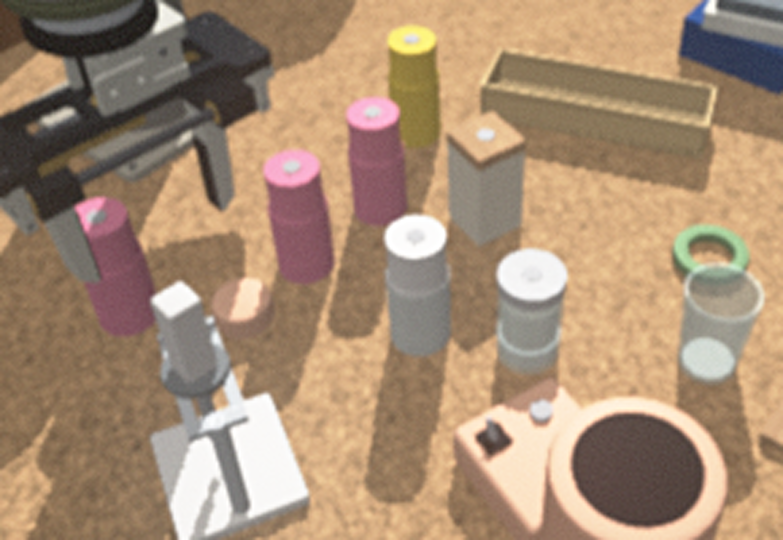

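Run:
```python
from h import *
t=camera_params('top'); T=lambda u,v:(120+(u+.5)/2.9-.5,90+(v+.5)/2.9-.5); Z=lambda u,v:T(270+u/5,270+v/5)
Q=[onz(t,Z(*q),.122) for q in[(152,105),(450,190),(365,500),(80,415)]]
print(np.mean(Q,0).round(4))
for i in range(4):
    d=Q[(i+1)%4]-Q[i]; print(np.linalg.norm(d).round(4),np.degrees(np.arctan2(d[1],d[0])).round(1))
to(.5141,-.0785,.2,20.2)
```

```text
[0.4654 0.0882 0.122 ]
0.0582 -106.9
0.0596 164.3
0.0553 72.7
0.0594 -12.9
t 30.25 pos [ 0.4737 -0.3017  0.2941] yaw -7.98 open 0.0934 F [0.4  1.1  0.38] twist -0.492 shift after twist mm [ 115.  -195.5   94.1]
```

```bash
python3 -m creep '[[0,0,-0.01,-0.123,0],[0,0,0,-0.123,0],[0,0,0,-0.123,0],[0,0,0,-0.123,0],[0.0144,-0.0244,0,0,0],[0.0144,-0.0244,0,0,0],[0.0144,-0.0244,0,0,0],[0.0144,-0.0244,0,0,0],[0.0144,-0.0244,0,0,0],[0.0144,-0.0244,0,0,0],[0.0144,-0.0244,0,0,0],[0.0144,-0.0244,0,0,0]]' 30; python3 -m creep '[[0,0,0.025,0,0],[0,0,0.025,0,0],[0,0,0.025,0,0],[0,0,0.015,0,0],[0,0,0,0,0],[0,0,0,0,0],[0,0,0,0,0],[0,0,0,0,0]]'
python3 look.py k
python3 - <<'E'
from h import *
im=read_camera('wrist'); cv2.imwrite('pics/wk.png',im[:,:,::-1])
to(.5141,-.0785,.107,20.2)
E
```

```text
t: 31.25
tool_pos: [0.5144, -0.0774, 0.3044]
orientation: [3.093, 0.551, 0.001]
force: [0.7, -0.5, -0.4]
opening: 0.0927
t: 31.92
tool_pos: [0.5154, -0.0791, 0.2161]
orientation: [3.092, 0.551, 0.004]
force: [-0.1, 0.1, 0.9]
opening: 0.0928
bottle_dot top [([0.311, 0.166], 0.98), ([0.359, -0.085], 0.93), ([0.266, -0.245], 0.72), ([0.527, -0.082], 0.67), ([0.365, 0.044], 0.55)]
bottle_dot scene [([0.369, -0.083], 0.91), ([0.262, -0.242], 0.84), ([0.51, -0.079], 0.79)]
canister_dot top [([0.464, 0.087], 0.71), ([0.711, 0.058], 0.52)]
canister_dot scene [([0.456, 0.09], 0.83)]
jar_dot top [([0.603, -0.037], 0.48)]
jar_dot scene [([0.607, -0.02], 0.62)]
t 32.37 pos [ 0.5144 -0.0787  0.2142] yaw 20.22 open 0.0929 F [0.22 0.52 1.16] twist 0.0 shift after twist mm [ -0.2  -0.3 107.2]
```

View pics/s_k.png

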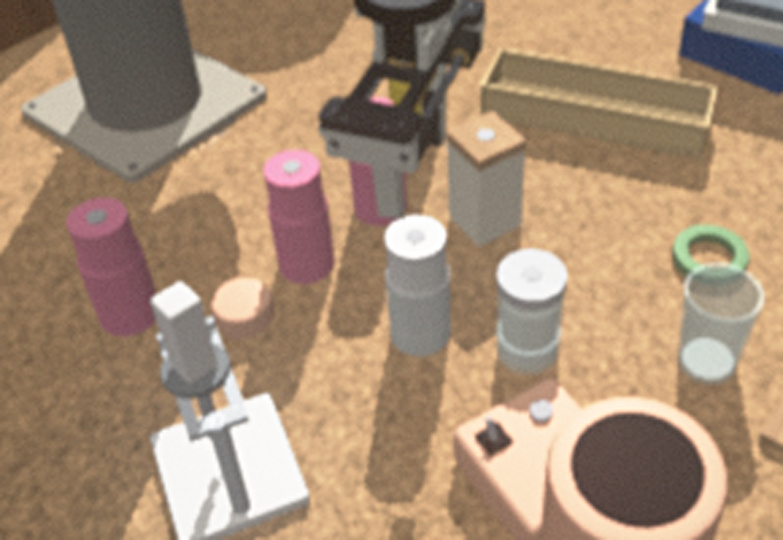

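View pics/wk.png

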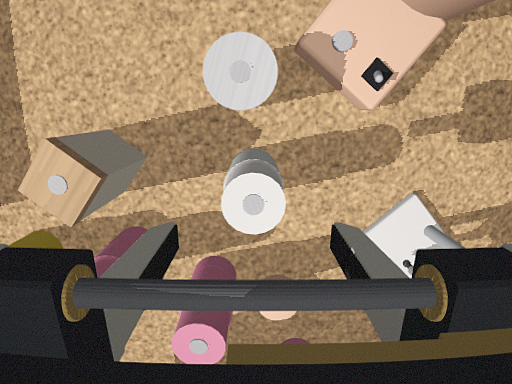

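```bash
python3 -c "
from h import *
w=camera_params('wrist'); print(onz(w,(253.5,204.5),.136))"; python3 -m creep '[[0,0,0.02,0,0],[0,0,0.02,0,0],[0,0,0.02,0,0],[0,0,0.02,0,0],[0,0,0.018,0,0],[0,0,0.009,0,0],[0,0,0,0,0],[0,0,0,0,0],[0,0,0,0,255],[0,0,0,0,255],[0,0,0,0,255],[0,0,0,0,255]]' 30; python3 -m creep '[[0,0,0,0,255],[0,0,0,0,255],[0,0,0,0,255],[0,0,0,0,255],[0,0,0,0,255],[0,0,0,0,255]]'
```

```text
[ 0.51227504 -0.07972895  0.136     ]
t: 33.37
tool_pos: [0.515, -0.0789, 0.1081]
orientation: [3.092, 0.551, 0.002]
force: [-0.1, 0.6, -0.2]
opening: 0.0705
t: 33.87
tool_pos: [0.5145, -0.0787, 0.1073]
orientation: [3.093, 0.551, 0.0]
force: [0.0, 0.7, 1.4]
opening: 0.0536
```

```bash
python3 -m creep '[[0,0,-0.01,0,255],[0,0,-0.025,0,255],[0,0,-0.025,0,255],[0,0,-0.025,0,255],[0,0,-0.025,0,255],[0,0,-0.025,0,255],[0,0,-0.01,0,255],[0,0,0,0,255],[0,0,0,0,255],[0,0,0,0,255]]' ; python3 look.py l; python3 -c "
from h import *
to(.463+.07*.938,.3194+.07*.345,.115,20.2)"
```

```text
t: 34.7
tool_pos: [0.5135, -0.0785, 0.2501]
orientation: [-3.092, -0.551, 0.004]
force: [-0.5, -0.5, -2.1]
opening: 0.0537
bottle_dot top [([0.265, -0.24], 0.95), ([0.357, -0.076], 0.92), ([0.312, 0.163], 0.61), ([0.541, -0.086], 0.45), ([0.365, 0.039], 0.39)]
bottle_dot scene [([0.263, -0.234], 0.96), ([0.367, 0.031], 0.6), ([0.39, 0.052], 0.58), ([0.307, 0.163], 0.57), ([0.541, 0.17], 0.5)]
canister_dot top [([0.469, 0.092], 0.97), ([0.657, 0.167], 0.25)]
canister_dot scene [([0.466, 0.082], 0.92), ([0.783, -0.041], 0.63)]
jar_dot top [([0.512, -0.081], 0.63)]
jar_dot scene [([0.609, -0.02], 0.82)]
t 35.1 pos [ 0.5142 -0.0787  0.2517] yaw 20.21 open 0.0536 F [ 0.59 -0.74 -2.43] twist 0.0 shift after twist mm [ 159.4 -391.2  136.7]
```

View pics/s_l.png

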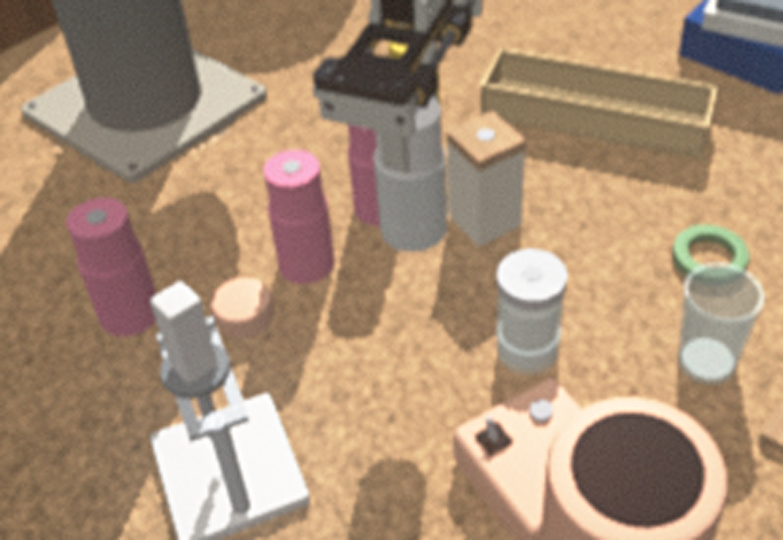

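```bash
python3 -m creep '[[0.0057,-0.014,0,0,255],[0.0114,-0.028,0,0,255],[0.0114,-0.028,0,0,255],[0.0114,-0.028,0,0,255],[0.0114,-0.028,0,0,255],[0.0114,-0.028,0,0,255],[0.0114,-0.028,0,0,255],[0.0114,-0.028,0,0,255],[0.0114,-0.028,0,0,255],[0.0114,-0.028,0,0,255],[0.0114,-0.028,0,0,255],[0.0114,-0.028,0,0,255]]'; python3 -m creep '[[0.0114,-0.028,0,0,255],[0.0114,-0.028,0,0,255],[0.0057,-0.0128,0,0,255],[0,0,0.02,0,255],[0,0,0.02,0,255],[0,0,0,0,255],[0,0,0,0,255],[0,0,0,0,255]]'; python3 look.py m; python3 -c "
from h import *
to(.463+.07*.938,.3194+.07*.345,.114,20.2)"
```

```text
t: 36.1
tool_pos: [0.526, 0.2703, 0.2521]
orientation: [3.093, 0.551, 0.0]
force: [0.8, 0.3, -2.5]
opening: 0.0536
t: 36.77
tool_pos: [0.5294, 0.3431, 0.2131]
orientation: [-3.093, -0.551, -0.001]
force: [0.1, 0.1, -2.0]
opening: 0.0538
bottle_dot top [([0.555, 0.383], 0.89), ([0.359, -0.086], 0.84), ([0.269, -0.247], 0.79), ([0.366, 0.041], 0.65)]
bottle_dot scene [([0.303, 0.16], 0.85), ([0.443, 0.52], 0.79), ([0.36, 0.039], 0.75), ([0.359, -0.086], 0.6), ([0.27, -0.237], 0.6)]
canister_dot top [([0.469, 0.09], 0.91), ([0.472, -0.307], 0.54)]
canister_dot scene [([0.464, 0.076], 0.61)]
jar_dot top [([0.602, -0.041], 0.75)]
jar_dot scene [([0.607, -0.023], 0.83)]
t 37.17 pos [0.5293 0.3432 0.2127] yaw 20.2 open 0.0537 F [ 0.05 -0.2  -1.47] twist 0.0 shift after twist mm [-0.6 -0.6 98.7]
```

View pics/s_m.png

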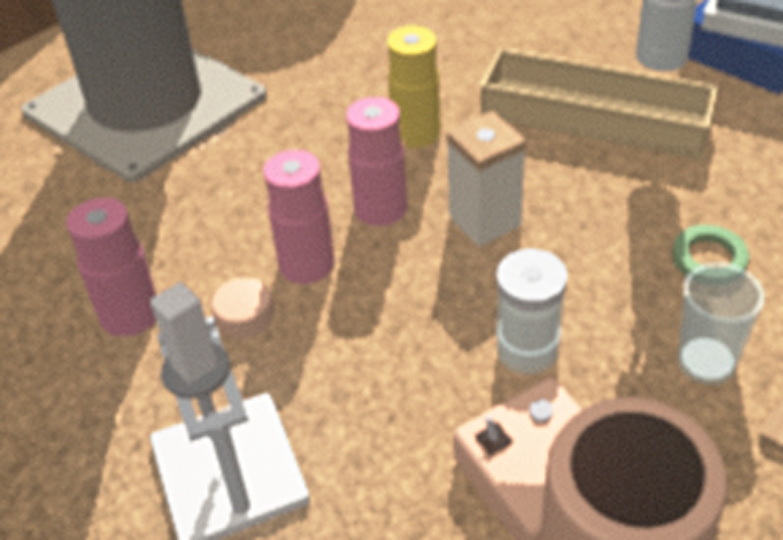

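View pics/t_m.png

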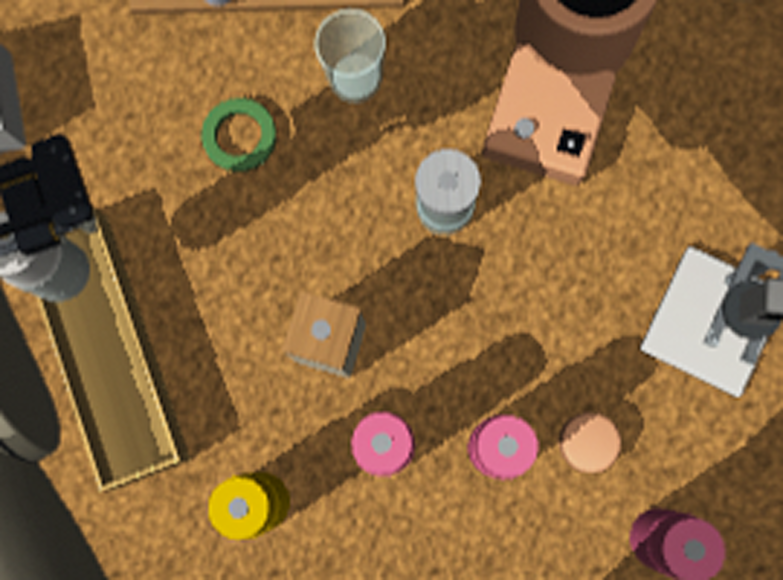

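Run:
```python
from h import *
u=np.array([.938,.345,0]);v=np.array([-.345,.938,0]);c=np.array([.463,.3194,.05])
for cam in('scene','top'):
    im=read_camera(cam)[:,:,::-1].copy(); p=camera_params(cam); 
    L=4
    x0,y0,x1,y1=(240,120,370,190) if cam=='scene' else (110,150,200,270)
    big=cv2.resize(im[y0:y1,x0:x1],None,fx=L,fy=L,interpolation=2)
    for a,b in((.138,.042),(.133,.037)):
        C=np.array([c+u*a*i+v*b*j for i,j in((1,1),(1,-1),(-1,-1),(-1,1))]); q=((proj(p,C)-[x0,y0]+.5)*L-.5).round().astype(int)
        cv2.polylines(big,[q.reshape(-1,1,2)],True,(0,0,255),1)
    cv2.imwrite(f'pics/cad_{cam}.png',big)
```

```text
(no output)
```

View pics/cad_scene.png

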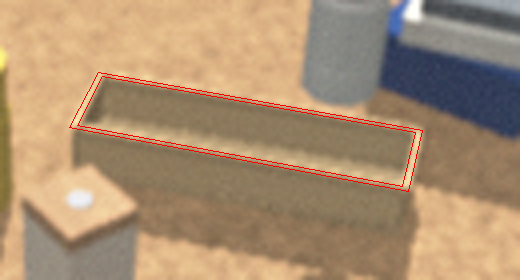

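View pics/cad_top.png

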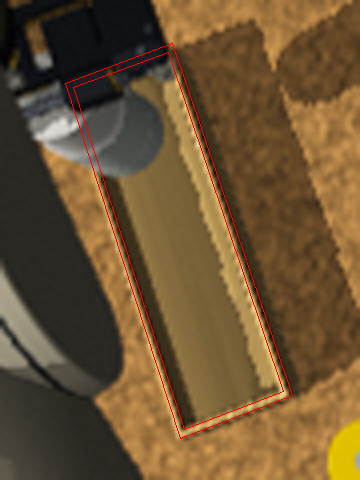

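The caddy model fits both pictures to within 1 or 2 mm. Lowering the bottle.

```bash
python3 -m creep '[[-0.0006,-0.0006,0.02,0,255],[0,0,0.022,0,255],[0,0,0.02,0,255],[0,0,0.018,0,255],[0,0,0.01,0,255],[0,0,0.005,0,255],[0,0,0.003,0,255],[0,0,0.0015,0,255],[0,0,0,0,255],[0,0,0,0,255]]'; python3 ff.py; python3 look.py n
```

```text
t: 38.1
tool_pos: [0.529, 0.3439, 0.1139]
orientation: [-3.092, -0.551, -0.003]
force: [-0.0, -0.4, -1.6]
opening: 0.0538
[ 0.12928754 -0.4752371  -1.99326747] [0.52870858 0.34372485 0.11342086]
bottle_dot top [([0.309, 0.163], 0.94), ([0.266, -0.243], 0.92), ([0.374, 0.034], 0.88), ([0.532, 0.343], 0.73), ([0.361, -0.089], 0.58)]
bottle_dot scene [([0.31, 0.161], 0.93), ([0.361, 0.037], 0.73), ([0.516, 0.351], 0.71), ([0.254, -0.232], 0.59)]
canister_dot top [([0.477, 0.097], 0.69), ([0.45, 0.282], 0.61)]
canister_dot scene [([0.472, 0.081], 0.67), ([0.463, -0.291], 0.61)]
jar_dot top [([0.612, -0.039], 0.7), ([0.72, 0.069], 0.37)]
jar_dot scene [([0.604, -0.016], 0.58)]
```

View pics/t_n.png

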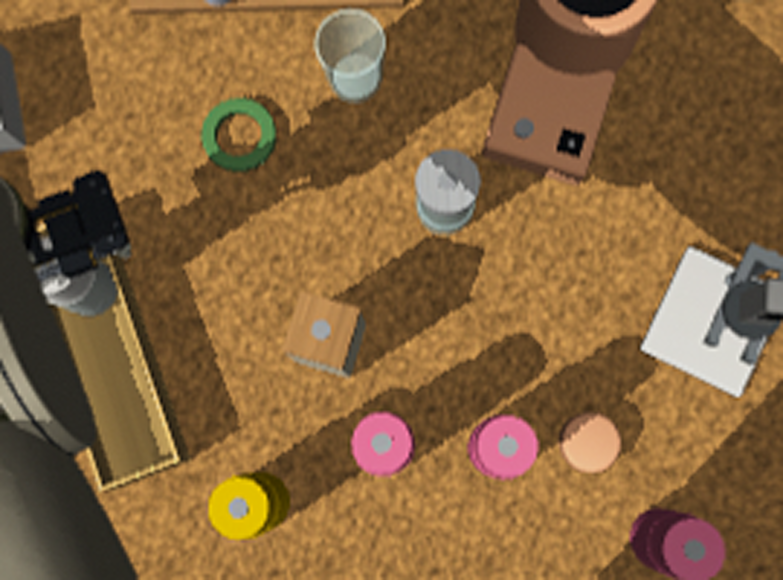

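View pics/s_n.png

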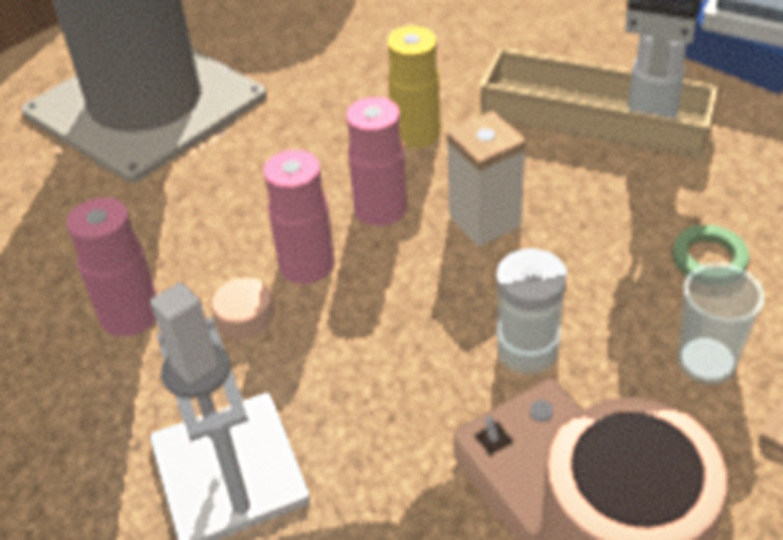

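The bottle is inside the caddy, about 1 mm above the floor. Lowering the last bit and releasing.

```bash
python3 -m creep '[[0,0,0.001,0,255],[0,0,0,0,255],[0,0,0,0,255],[0,0,0,0,0],[0,0,0,0,0],[0,0,0,0,0],[0,0,0,0,0],[0,0,0,0,0],[0,0,0,0,0],[0,0,0,0,0],[0,0,0,0,0],[0,0,0,0,0]]';  python3 -m creep '[[0,0,-0.01,0,0],[0,0,-0.025,0,0],[0,0,-0.025,0,0],[0,0,-0.025,0,0],[0,0,-0.025,0,0],[0,0,-0.02,0,0],[0,0,0,0,0]]'; python3 -c "
from h import *
to(.466,.0894,.2,-15.5)"
```

```text
t: 39.7
tool_pos: [0.5283, 0.3435, 0.1117]
orientation: [-3.093, -0.551, -0.0]
force: [0.3, -0.4, -0.0]
opening: 0.0926
t: 40.28
tool_pos: [0.5305, 0.3447, 0.2488]
orientation: [-3.09, -0.551, -0.014]
force: [0.2, 0.8, 1.1]
opening: 0.093
t 40.28 pos [0.5305 0.3447 0.2488] yaw 20.21 open 0.093 F [0.16 0.84 1.12] twist 0.623 shift after twist mm [  5.7 263.6  47.1]
```

```bash
python3 -m creep '[[0,0,0,0.1246,0],[0,0,0,0.1246,0],[0,0,0,0.1246,0],[0,0,0,0.1246,0],[0,0,0,0.1246,0],[0,0.02,0,0,0],[0,0.03,0,0,0],[0,0.03,0,0,0],[0.001,0.03,0,0,0],[0.002,0.03,0,0,0],[0.002,0.03,0,0,0],[0,0.03,0,0,0]]';  python3 -m creep '[[0,0.03,0,0,0],[0,0.03,0,0,0],[0,0.0036,0,0,0],[0,0,0.02,0,0],[0,0,0.02,0,0],[0,0,0,0,0],[0,0,0,0,0],[0,0,0,0,0]]'; python3 look.py o
python3 - <<'E'
from h import *
im=read_camera('wrist'); cv2.imwrite('pics/wo.png',im[:,:,::-1])
to(.466,.0894,.095,-15.5)
E
```

```text
t: 41.28
tool_pos: [0.4792, 0.1481, 0.2414]
orientation: [3.113, -0.423, -0.0]
force: [0.2, -0.2, -0.2]
opening: 0.0928
t: 41.95
tool_pos: [0.463, 0.0885, 0.2025]
orientation: [-3.113, 0.422, -0.001]
force: [0.0, -0.7, 0.2]
opening: 0.0926
bottle_dot top [([0.304, 0.168], 0.92), ([0.366, -0.074], 0.8), ([0.528, 0.351], 0.74), ([0.368, 0.039], 0.66), ([0.266, -0.239], 0.66)]
bottle_dot scene [([0.266, -0.241], 0.93), ([0.301, 0.163], 0.91), ([0.37, 0.036], 0.79), ([0.359, -0.077], 0.75), ([0.524, 0.354], 0.72)]
canister_dot top [([0.469, 0.092], 0.43)]
canister_dot scene [([0.465, 0.088], 0.8), ([0.515, 0.365], 0.26)]
jar_dot top [([0.605, -0.039], 0.58), ([0.456, 0.291], 0.29)]
jar_dot scene [([0.606, -0.02], 0.83), ([0.533, 0.203], 0.48)]
t 42.4 pos [0.4629 0.0882 0.2019] yaw -15.48 open 0.0929 F [ 0.85 -0.75 -0.42] twist 0.0 shift after twist mm [  2.6  -2.  106.9]
```

View pics/wo.png

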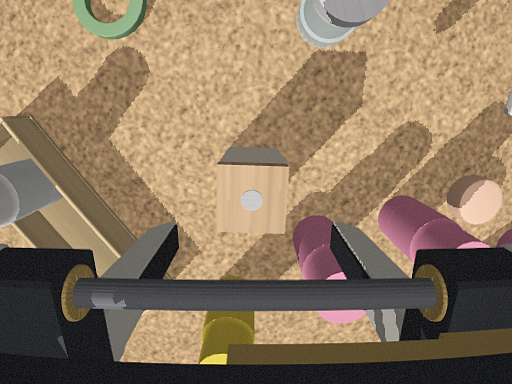

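View pics/s_o.png

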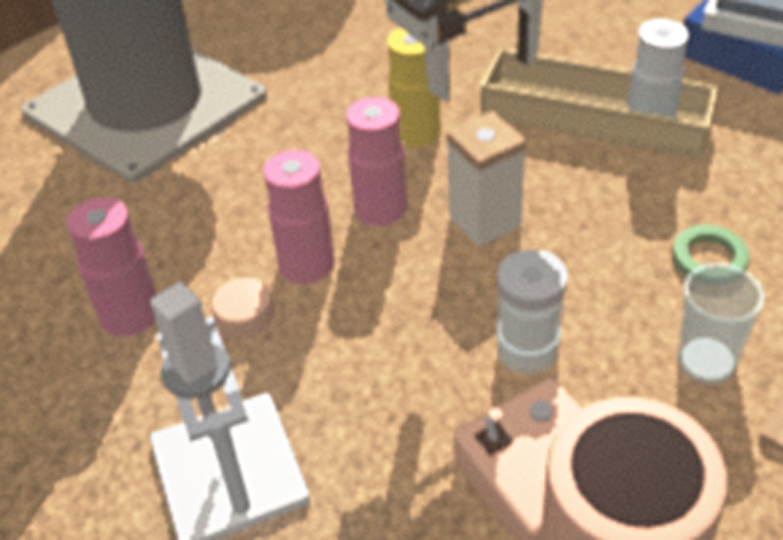

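View pics/t_o.png

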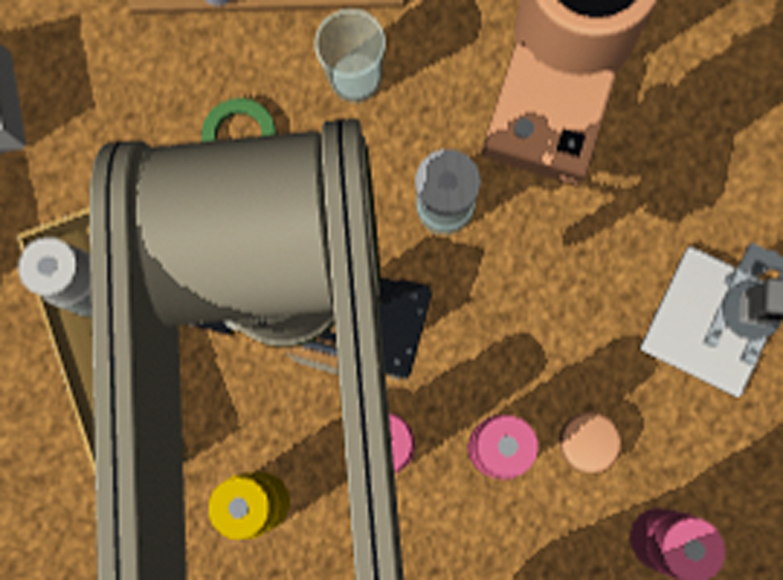

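```bash
python3 -c "
from h import *
w=camera_params('wrist'); print(onz(w,(252,200.5),.122))"; python3 -m creep '[[0.002,-0.0018,0.02,0,0],[0,0,0.022,0,0],[0,0,0.022,0,0],[0,0,0.022,0,0],[0,0,0.015,0,0],[0,0,0.006,0,0],[0,0,0,0,0],[0,0,0,0,0],[0,0,0,0,255],[0,0,0,0,255],[0,0,0,0,255],[0,0,0,0,255]]' 30; python3 -m creep '[[0,0,0,0,255],[0,0,0,0,255],[0,0,0,0,255],[0,0,0,0,255],[0,0,0,0,255],[0,0,0,0,255]]'
```

```text
[0.4641613 0.0884983 0.122    ]
t: 43.4
tool_pos: [0.4658, 0.0894, 0.0955]
orientation: [-3.113, 0.423, -0.002]
force: [-0.0, -0.1, -0.7]
opening: 0.071
t: 43.9
tool_pos: [0.4654, 0.0894, 0.0949]
orientation: [-3.113, 0.423, -0.001]
force: [0.0, 1.3, 2.5]
opening: 0.0579
```

```bash
python3 -m creep '[[0,0,-0.01,0,255],[0,0,-0.025,0,255],[0,0,-0.025,0,255],[0,0,-0.025,0,255],[0,0,-0.01,0,255],[0,0,0,-0.1246,255],[0,0,0,-0.1246,255],[0,0,0,-0.1246,255],[0,0,0,-0.1246,255],[0,0,0,-0.1246,255],[0,0,0,0,255],[0,0,0,0,255]]'; python3 -c "
from h import *
to(.4625,.3194,.11,20.2)"
```

```text
t: 44.9
tool_pos: [0.4647, 0.0893, 0.1889]
orientation: [-3.094, -0.545, 0.002]
force: [-0.4, -0.5, -3.4]
opening: 0.058
t 44.9 pos [0.4647 0.0893 0.1889] yaw 19.98 open 0.058 F [-0.42 -0.49 -3.37] twist -0.004 shift after twist mm [  77.5 -216.7   78.9]
```

```bash
python3 -m creep '[[0.0043,-0.012,0,0,255],[0.0086,-0.0241,0,0,255],[0.0086,-0.0241,0,0,255],[0.0086,-0.0241,0,0,255],[0.0086,-0.0241,0,0,255],[0.0086,-0.0241,0,0,255],[0.0086,-0.0241,0,0,255],[0.0086,-0.0241,0,0,255],[0.0086,-0.0241,0,0,255],[0.0043,-0.012,0,0,255],[0,0,0,0,255],[0,0,0,0,255]]';python3 -m creep '[[0,0,0,0,255],[0,0,0.015,0,255],[0,0,0,0,255],[0,0,0,0,255]]'; python3 look.py p
python3 - <<'E'
from h import *
im=read_camera('wrist'); cv2.imwrite('pics/wp.png',im[:,:,::-1])
to(.4625,.3194,.101,20.2)
E
```

```text
t: 45.9
tool_pos: [0.4626, 0.3195, 0.1891]
orientation: [3.092, 0.55, -0.002]
force: [-0.6, -0.8, -2.9]
opening: 0.0583
t: 46.23
tool_pos: [0.4624, 0.3181, 0.1737]
orientation: [3.092, 0.548, -0.004]
force: [0.4, 0.5, -2.9]
opening: 0.0581
bottle_dot top [([0.366, 0.042], 0.95), ([0.361, -0.076], 0.83), ([0.271, -0.245], 0.83), ([0.542, 0.346], 0.71), ([0.309, 0.167], 0.63)]
bottle_dot scene [([0.351, -0.077], 0.85), ([0.319, 0.146], 0.78), ([0.512, 0.372], 0.67), ([0.365, 0.036], 0.67), ([0.267, -0.233], 0.59)]
canister_dot top [([0.483, 0.346], 0.77)]
canister_dot scene []
jar_dot top [([0.603, -0.046], 0.57)]
jar_dot scene [([0.607, -0.017], 0.7)]
t 46.68 pos [0.463  0.3196 0.1749] yaw 20.21 open 0.0578 F [ 0.14 -0.6  -2.73] twist 0.0 shift after twist mm [-0.6  0.  73.9]
```

View pics/wp.png

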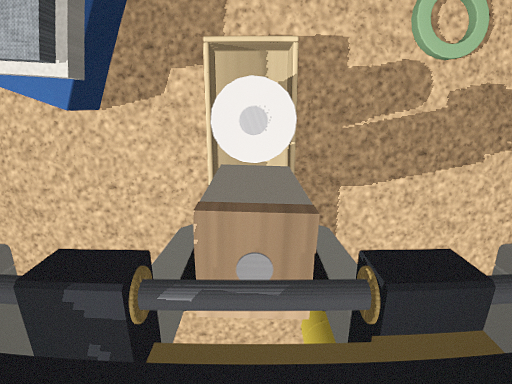

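View pics/s_p.png

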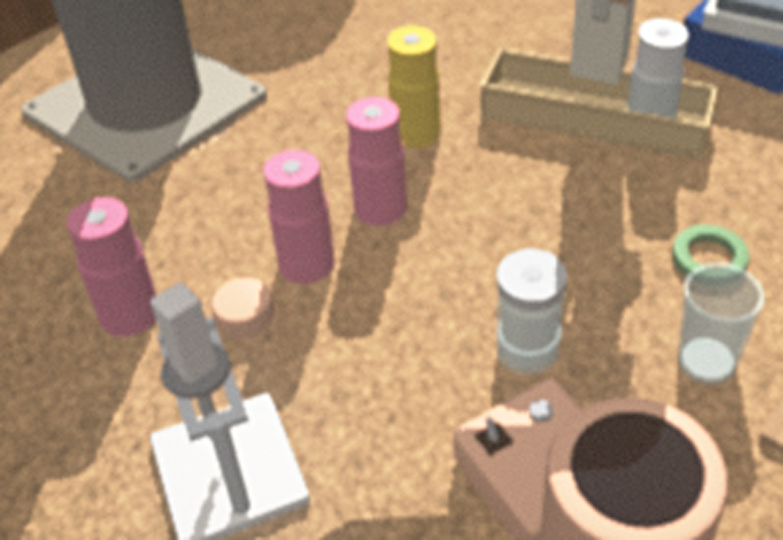

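The canister is square to the caddy, with a gap to the bottle. Lowering.

```bash
python3 -m creep '[[-0.0006,0,0.015,0,255],[0,0,0.02,0,255],[0,0,0.018,0,255],[0,0,0.01,0,255],[0,0,0.006,0,255],[0,0,0.003,0,255],[0,0,0.0015,0,255],[0,0,0,0,255],[0,0,0,0,255],[0,0,0,0,255]]'; python3 ff.py; python3 -m creep '[[0,0,0.001,0,255],[0,0,0,0,255],[0,0,0,0,255],[0,0,0,0,255]]'; python3 ff.py
```

```text
t: 47.52
tool_pos: [0.463, 0.3197, 0.1022]
orientation: [-3.092, -0.551, -0.002]
force: [-0.5, 0.2, -3.4]
opening: 0.058
[ 0.36686076  0.33940417 -3.41056799] [0.46258142 0.31944448 0.10156661]
t: 48.05
tool_pos: [0.4623, 0.3193, 0.1001]
orientation: [3.093, 0.551, -0.0]
force: [0.9, -0.4, -3.0]
opening: 0.0579
[ 0.16926528  0.02612606 -3.37669564] [0.46236365 0.31932315 0.10012677]
```

```bash
python3 -m creep '[[0,0,0.0005,0,255],[0,0,0,0,255],[0,0,0,0,255],[0,0,0,0,0],[0,0,0,0,0],[0,0,0,0,0],[0,0,0,0,0],[0,0,0,0,0],[0,0,0,0,0],[0,0,0,0,0],[0,0,0,0,0],[0,0,0,0,0]]';  python3 -m creep '[[0,0,-0.01,0,0],[0,0,-0.025,0,0],[0,0,-0.025,0,0],[0,0,-0.025,0,0],[0,0,-0.025,0,0],[0,0,-0.02,0,0],[0,0,0,0,0],[0,0,0,0,0]]'; python3 look.py q
python3 - <<'E'
from h import *
im=read_camera('wrist'); cv2.imwrite('pics/wq.png',im[:,:,::-1])
to(.6093,-.0318,.2,20.2)
E
```

```text
t: 49.25
tool_pos: [0.4623, 0.3193, 0.0996]
orientation: [3.093, 0.551, -0.0]
force: [0.0, 0.6, -0.6]
opening: 0.0929
t: 49.92
tool_pos: [0.4633, 0.3199, 0.2319]
orientation: [-3.092, -0.551, -0.006]
force: [-1.0, 0.3, -0.9]
opening: 0.0932
bottle_dot top [([0.365, 0.039], 0.96), ([0.369, -0.079], 0.92), ([0.308, 0.158], 0.81), ([0.267, -0.24], 0.72), ([0.531, 0.352], 0.39)]
bottle_dot scene [([0.263, -0.235], 0.9), ([0.311, 0.159], 0.88), ([0.519, 0.343], 0.78), ([0.36, 0.037], 0.75), ([0.355, -0.082], 0.67)]
canister_dot top [([0.468, 0.323], 0.83), ([0.6, -0.041], 0.45)]
canister_dot scene [([0.458, 0.32], 0.83)]
jar_dot top [([0.447, 0.292], 0.66), ([0.6, -0.041], 0.56)]
jar_dot scene [([0.603, -0.022], 0.74)]
t 50.37 pos [0.4621 0.3191 0.2289] yaw 20.21 open 0.0929 F [-0.16 -0.36  0.93] twist 0.0 shift after twist mm [ 17.  380.2  28.9]
```

View pics/wq.png

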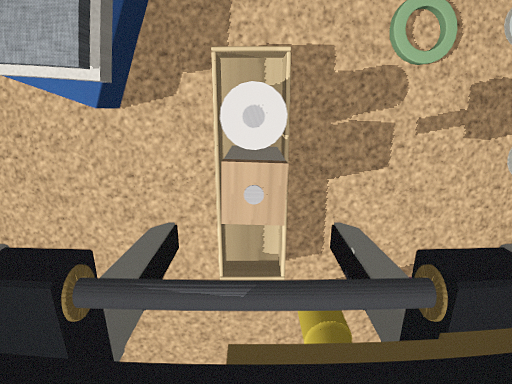

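View pics/t_q.png

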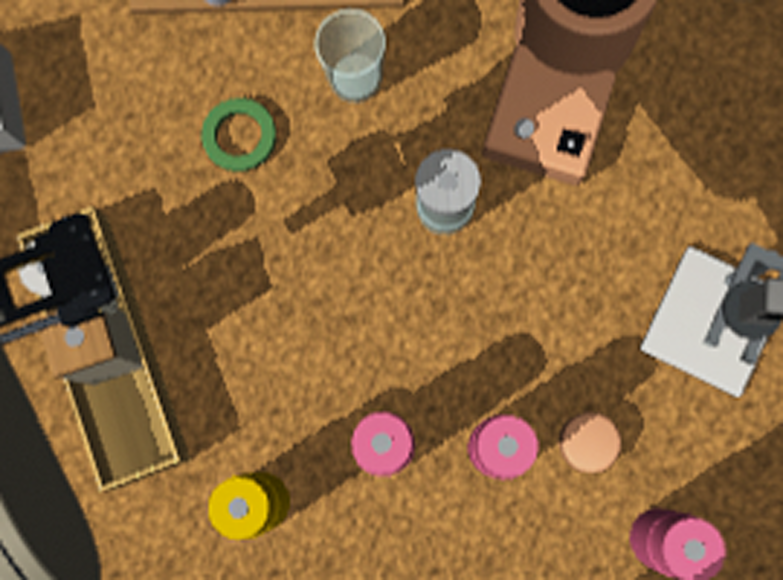

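```bash
python3 -m creep '[[0.0007,0.015,0,0,0],[0.0013,0.03,0,0,0],[0.0013,0.03,0,0,0],[0.0013,0.03,0,0,0],[0.0013,0.03,0,0,0],[0.0013,0.03,0,0,0],[0.0013,0.03,0,0,0],[0.0013,0.03,0,0,0],[0.0013,0.03,0,0,0],[0.0013,0.03,0,0,0],[0.0013,0.03,0,0,0],[0.0013,0.03,0,0,0]]';  python3 -m creep '[[0.0013,0.03,0,0,0],[0.0007,0.005,0,0,0],[0,0,0.02,0,0],[0,0,0.01,0,0],[0,0,0,0,0],[0,0,0,0,0],[0,0,0,0,0]]'; python3 look.py r
python3 - <<'E'
from h import *
im=read_camera('wrist'); cv2.imwrite('pics/wr.png',im[:,:,::-1])
to(.6093,-.0318,.08,20.2)
E
```

```text
t: 51.37
tool_pos: [0.596, -0.0007, 0.2295]
orientation: [-3.093, -0.551, 0.0]
force: [0.5, -0.1, -0.1]
opening: 0.0932
t: 51.95
tool_pos: [0.6096, -0.0307, 0.2001]
orientation: [3.093, 0.553, 0.0]
force: [-0.3, 0.3, 1.0]
opening: 0.0929
bottle_dot top [([0.266, -0.239], 0.56), ([0.452, 0.278], 0.28)]
bottle_dot scene [([0.354, 0.038], 0.9), ([0.356, -0.079], 0.88), ([0.307, 0.158], 0.87), ([0.519, 0.343], 0.71), ([0.27, -0.239], 0.56), ([0.714, -0.165], 0.53)]
canister_dot top [([0.471, 0.32], 0.85), ([0.539, 0.355], 0.28)]
canister_dot scene [([0.461, 0.327], 0.84)]
jar_dot top [([0.606, -0.045], 0.81)]
jar_dot scene [([0.607, -0.017], 0.93)]
t 52.4 pos [ 0.6097 -0.0314  0.1999] yaw 20.21 open 0.093 F [-0.35  0.02 -0.55] twist 0.0 shift after twist mm [ -0.6   0.3 119.9]
```

View pics/wr.png

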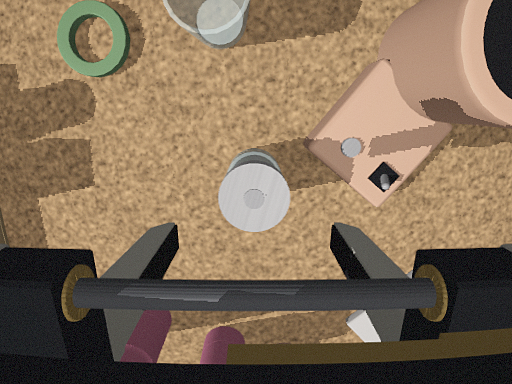

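View pics/s_r.png

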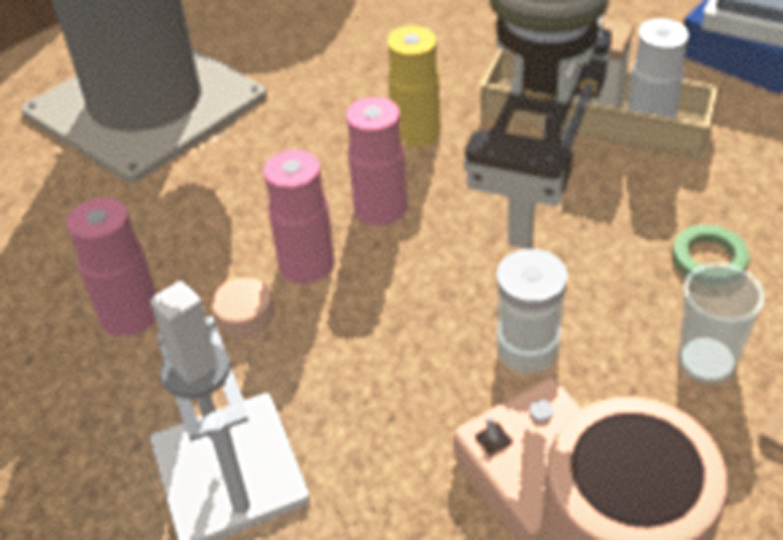

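```bash
python3 -m creep '[[-0.0006,0,0.02,0,0],[0,0,0.023,0,0],[0,0,0.023,0,0],[0,0,0.023,0,0],[0,0,0.017,0,0],[0,0,0.008,0,0],[0,0,0.001,0,0],[0,0,0,0,0],[0,0,0,0,255],[0,0,0,0,255],[0,0,0,0,255],[0,0,0,0,255]]' 30; python3 -m creep '[[0,0,0,0,255],[0,0,0,0,255],[0,0,0,0,255],[0,0,0,0,255],[0,0,0,0,255],[0,0,0,0,255]]'; python3 ff.py
```

```text
t: 53.4
tool_pos: [0.6097, -0.0317, 0.0858]
orientation: [3.092, 0.551, 0.003]
force: [-0.5, -0.6, -0.8]
opening: 0.0713
t: 53.9
tool_pos: [0.6094, -0.0316, 0.0852]
orientation: [3.093, 0.551, 0.001]
force: [0.1, 1.3, 5.4]
opening: 0.0617
[-1.15130116  0.67789515  5.44593174] [ 0.60939901 -0.03161388  0.0851597 ]
```

```bash
python3 -m creep '[[0,0,-0.01,0,255],[0,0,-0.025,0,255],[0,0,-0.025,0,255],[0,0,-0.025,0,255],[0,0,-0.025,0,255],[0,0,-0.025,0,255],[0,0,-0.008,0,255],[0,0,0,0,255],[0,0,0,0,255],[0,0,0,0,255]]'; python3 ff.py; python3 look.py s; python3 -c "
from h import *
to(.463-.072*.938,.3194-.072*.345,.09,20.2)"
```

```text
t: 54.93
tool_pos: [0.6079, -0.0315, 0.2251]
orientation: [-3.092, -0.551, 0.005]
force: [-0.4, 0.1, -2.5]
opening: 0.0617
[-0.02434789 -0.08964649 -1.7305384 ] [ 0.6082453  -0.03150433  0.225796  ]
bottle_dot top [([0.304, 0.164], 0.89), ([0.265, -0.238], 0.87), ([0.694, 0.06], 0.41)]
bottle_dot scene [([0.523, 0.349], 0.98), ([0.26, -0.238], 0.9), ([0.358, -0.076], 0.88), ([0.309, 0.161], 0.8), ([0.356, 0.033], 0.71)]
canister_dot top [([0.465, 0.324], 0.59)]
canister_dot scene [([0.468, 0.315], 0.59)]
jar_dot top [([0.652, -0.045], 0.71)]
jar_dot scene [([0.51, 0.128], 0.62)]
t 55.53 pos [ 0.6091 -0.0316  0.2277] yaw 20.21 open 0.0616 F [ 0.14 -0.2  -1.68] twist 0.0 shift after twist mm [ -87.9 -379.9  137.7]
```

View pics/s_s.png

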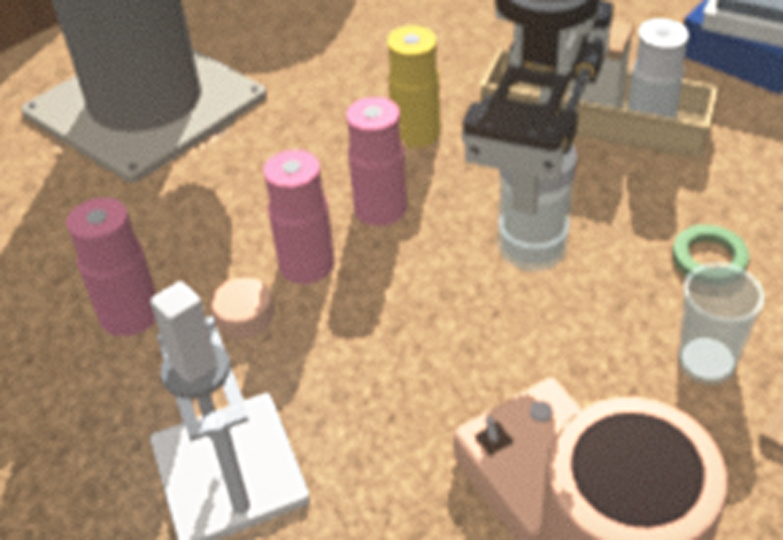

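```bash
python3 -m creep '[[-0.0034,-0.0146,0,0,255],[-0.0068,-0.0292,0,0,255],[-0.0068,-0.0292,0,0,255],[-0.0068,-0.0292,0,0,255],[-0.0068,-0.0292,0,0,255],[-0.0068,-0.0292,0,0,255],[-0.0068,-0.0292,0,0,255],[-0.0068,-0.0292,0,0,255],[-0.0068,-0.0292,0,0,255],[-0.0068,-0.0292,0,0,255],[-0.0068,-0.0292,0,0,255],[-0.0068,-0.0292,0,0,255]]';python3 -m creep '[[-0.0068,-0.0292,0,0,255],[-0.0034,-0.0146,0,0,255],[0,0,0.02,0,255],[0,0,0.02,0,255],[0,0,0.015,0,255],[0,0,0,0,255],[0,0,0,0,255],[0,0,0,0,255],[0,0,0,0,255]]'; python3 look.py u
python3 - <<'E'
from h import *
im=read_camera('wrist'); cv2.imwrite('pics/wu.png',im[:,:,::-1])
to(.463-.072*.938,.3194-.072*.345,.09,20.2)
E
```

```text
t: 56.53
tool_pos: [0.4188, 0.2576, 0.228]
orientation: [-3.093, -0.551, -0.001]
force: [0.1, 0.8, -2.4]
opening: 0.0615
t: 57.28
tool_pos: [0.3958, 0.2945, 0.1743]
orientation: [-3.092, -0.551, -0.004]
force: [-0.5, 0.6, -1.5]
opening: 0.0616
bottle_dot top [([0.305, 0.17], 0.9), ([0.265, -0.242], 0.8), ([0.534, 0.346], 0.69), ([0.504, 0.296], 0.66), ([0.356, -0.079], 0.58), ([0.359, 0.043], 0.55)]
bottle_dot scene [([0.312, 0.157], 0.85), ([0.358, -0.082], 0.74), ([0.527, 0.344], 0.71), ([0.353, 0.034], 0.71)]
canister_dot top [([0.459, 0.316], 0.68)]
canister_dot scene [([0.451, 0.336], 0.85)]
jar_dot top [([0.395, 0.289], 0.6), ([0.397, 0.322], 0.45)]
jar_dot scene [([0.3, 0.44], 0.68)]
t 57.73 pos [0.395  0.2941 0.1727] yaw 20.21 open 0.0619 F [-0.17  1.18 -1.54] twist 0.0 shift after twist mm [ 0.6 -0.3 82.7]
```

View pics/wu.png

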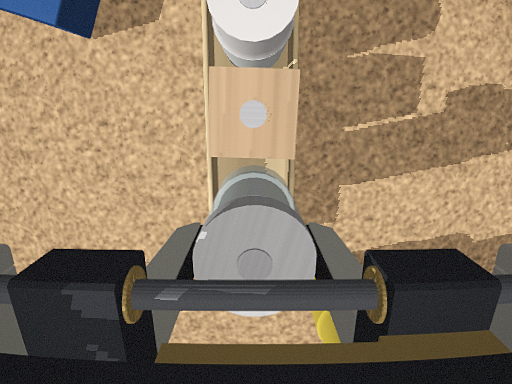

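View pics/s_u.png

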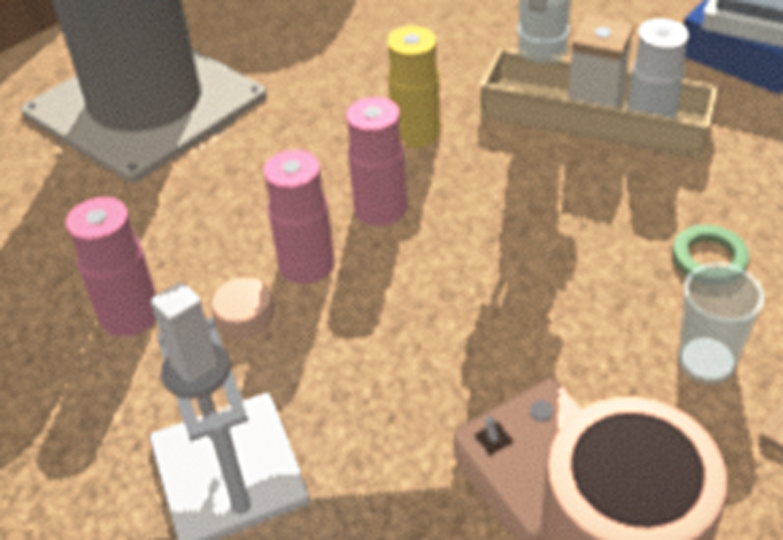

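The jar is over the empty slot. Lowering.

```bash
python3 -m creep '[[0.0006,0,0.015,0,255],[0,0,0.02,0,255],[0,0,0.02,0,255],[0,0,0.012,0,255],[0,0,0.008,0,255],[0,0,0.004,0,255],[0,0,0.002,0,255],[0,0,0,0,255],[0,0,0,0,255],[0,0,0,0,255]]'; python3 ff.py; python3 -m creep '[[0,0,0.001,0,255],[0,0,0,0,255],[0,0,0,0,255],[0,0,0,0,255]]'; python3 ff.py
```

```text
t: 58.57
tool_pos: [0.3962, 0.2947, 0.0927]
orientation: [-3.092, -0.551, -0.003]
force: [-0.8, 0.8, -2.3]
opening: 0.0614
[ 0.20832242 -0.10190202 -1.67348598] [0.39581579 0.29443459 0.09215047]
t: 59.1
tool_pos: [0.3954, 0.2942, 0.0906]
orientation: [3.093, 0.551, -0.0]
force: [-0.8, 0.0, -2.0]
opening: 0.0617
[-0.10481078  0.10351813 -1.59099926] [0.39551417 0.29426488 0.0906495 ]
```

```bash
python3 -m creep '[[0,0,0.0008,0,255],[0,0,0,0,255],[0,0,0,0,255],[0,0,0,0,0],[0,0,0,0,0],[0,0,0,0,0],[0,0,0,0,0],[0,0,0,0,0],[0,0,0,0,0],[0,0,0,0,0],[0,0,0,0,0],[0,0,0,0,0]]';  python3 -m creep '[[0,0,-0.01,0,0],[0,0,-0.025,0,0],[0,0,-0.025,0,0],[0,0,-0.025,0,0],[0,0,-0.025,0,0],[0,0,-0.025,0,0],[0,0,-0.025,0,0],[0,0,0,0,0],[0,0,0,0,0]]'; python3 look.py v
python3 - <<'E'
from h import *
im=read_camera('wrist'); cv2.imwrite('pics/wv.png',im[:,:,::-1])
to(.396,.294,.09,20.2)
E
```

```text
t: 60.3
tool_pos: [0.3955, 0.2943, 0.0898]
orientation: [3.093, 0.551, -0.0]
force: [0.5, 0.5, 0.2]
opening: 0.0929
t: 61.05
tool_pos: [0.3965, 0.2949, 0.2525]
orientation: [-3.091, -0.551, -0.007]
force: [-0.3, 0.6, -0.6]
opening: 0.0931
bottle_dot top [([0.266, -0.243], 0.84), ([0.358, -0.074], 0.71), ([0.364, 0.041], 0.7), ([0.305, 0.16], 0.69), ([0.526, 0.348], 0.67)]
bottle_dot scene [([0.355, -0.078], 0.92), ([0.354, 0.039], 0.78), ([0.532, 0.352], 0.74), ([0.274, -0.243], 0.7), ([0.305, 0.162], 0.69)]
canister_dot top [([0.464, 0.323], 0.77)]
canister_dot scene [([0.46, 0.328], 0.66)]
jar_dot top [([0.392, 0.287], 0.66)]
jar_dot scene [([0.391, 0.313], 0.89), ([0.779, -0.023], 0.2)]
t 61.5 pos [0.3952 0.2941 0.2491] yaw 20.21 open 0.0929 F [-0.7   0.68 -0.03] twist 0.0 shift after twist mm [  0.9   0.3 159.1]
```

View pics/wv.png

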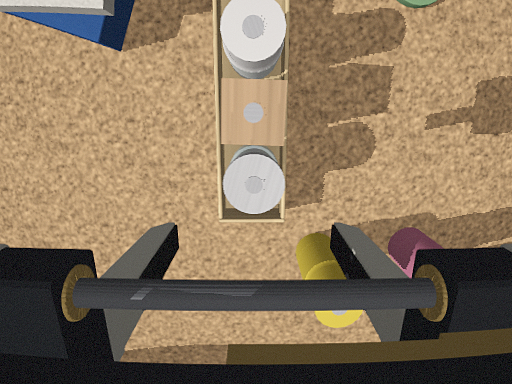

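View pics/s_v.png

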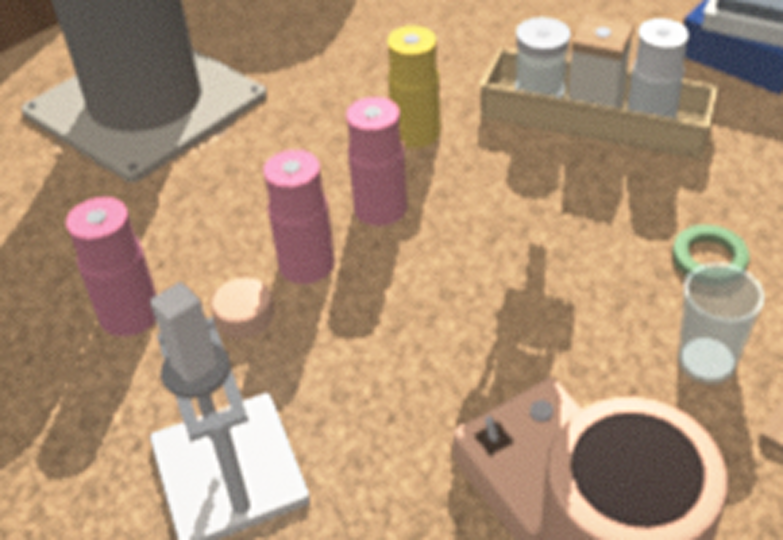

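View pics/t_v.png

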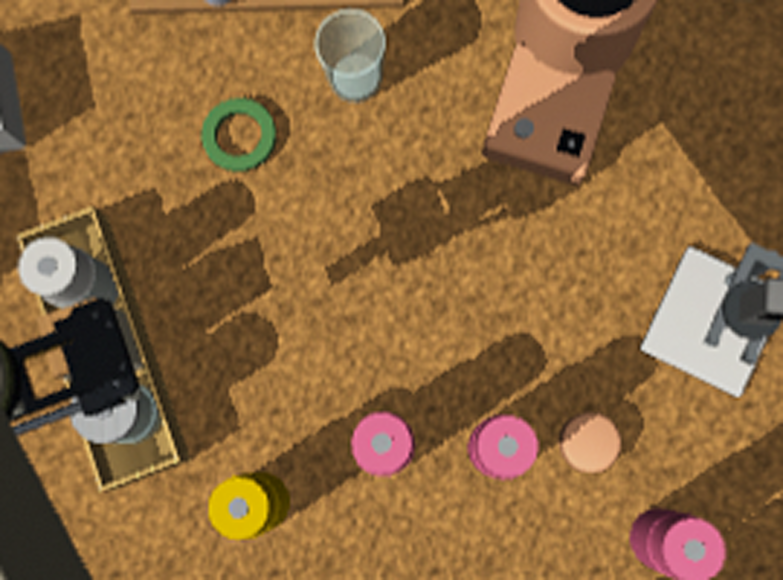

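All three stand upright in the caddy: jar (254,184), canister (254,112) and bottle (253,26) in the wrist picture. The thermometer is hanging, and the tumbler and teether haven't moved. One numeric check, then I'll hand in.

```bash
python3 -m creep '[[0,0,-0.02,0,0],[0,0,0,0,0],[0,0,0,0,0],[0,0,0,0,0],[0,0,0,0,0],[0,0,0,0,0]]'
python3 - <<'E'
from h import *
p=camera_params('wrist')
S=lambda u,v:(80+(u+.5)/2.7-.5,120+(v+.5)/2.7-.5); s=camera_params('scene')
for n,h,q in(('bottle',.141,(662,32)),('canister',.127,(603,32)),('jar',.114,(543,34))):
    X=onz(s,S(*q),h)-[.463,.3194,0]; print(n,'along',(X[0]*.938+X[1]*.345).round(4),'across',(-X[0]*.345+X[1]*.938).round(4))
print(read_state()['t']); print(close_job())
E
```

```text
t: 62.0
tool_pos: [0.3952, 0.2941, 0.2689]
orientation: [3.092, 0.551, -0.002]
force: [-0.2, 0.4, 0.1]
opening: 0.0935
bottle along 0.0669 across -0.0007
canister along -0.0004 across 0.0005
jar along -0.07 across -0.0051
62.0
the job is handed in; nothing more can be done
None
```

I finished the job and handed it in at 62 s; no verdict came back. There was no tub in this run, so the containers were the bottle, canister and jar.

- **Touches:** I pressed the tip on the warmer stud, then on the bottle, canister and jar dots, in that order. Each touch was held for at least half a second, and the pictures show the tip on each target. The force readings carry about 1 N of noise but shifted about 1.5–3 N upwards at each touch. The canister's shift was the smallest, so I pressed it 1.5 mm further and held it there for another half second.
- **Thermometer:** It hangs upright in its hanger and I let go of it before packing. The jaws had finished closing only during the first lift, so they gripped higher on the handle than planned. I corrected for this using the camera images. When I hung it back, contact with the tines came about 4 mm lower than that estimate, so I lowered it until I felt contact. The preload reached about 17 N before I backed off and released it.
- **Knocked bottle:** The bottle was knocked about 5 cm aside while I was hanging the thermometer up. I measured it again and picked it up from its new place.
- **Packing:** All three containers stand upright in the caddy. From the scene picture, their distances from the caddy centre, along and across, are:

| Container | Along (mm) | Across (mm) |
|---|---|---|
| Bottle | +67 | −1 |
| Canister | 0 | 0.5 |
| Jar | −70 | −5 |

- **Last pictures:** The tumbler and teether were where they started, the gripper was open and clear of everything, and nothing I checked failed.

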